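# Make up the drawing kit and the laptop kit

### The arm

A 6-joint arm with a two-finger parallel gripper is mounted at the origin on a cart in front of the work surface, level with it; the furniture and walls round the work are solid. World frame = base frame: x ahead of the robot, y to its left, z up, the work surface at z = 0. Lengths are in m, angles in rad, forces in N, time in s.
With the tool pointing down it reaches from about 0.275 to 0.825 m from the base axis. Payload 4.9 kg.
Tool frame: the origin (TCP) lies where the fingers leave the gripper's body, on its centre line; the fingertips stand 73 mm ahead of it and the grasp point (between the pads) lies arm.grip_depth ahead of it (arm.grip_depth is the distance from the TCP to the grasp point, in m); z points along the fingers, y is the line along which they close (so a half turn about z gives the same grasp; the last joint's range is limited). The gripper opens to 85 mm and grips with 20 to 120 N. Pads are 22 mm wide; open, the fingers measure 114 mm over their backs; the gripper's body (76 mm by 85 mm) begins 54 mm behind the grasp point. The pads swing forward as they close: fully open they stand 13 mm farther back than shut.
Start: joints at [0.978, 0.326, -0.193, 1.052, 0, 1.437], TCP at [0.244, 0.493, 0.304] pointing down, gripper open.
Joint ranges: [-2.65, 2.65], [-0.97, 1.79], [-1.3, 1.35], [-1.93, 2.1], [-1.47, 1.37], [-3.14, 3.14]. Speed limits (rad/s): [2.57, 2.57, 3.14, 3.14, 3.14, 3.14].

### API

Orientations are given as a unit quaternion [w, x, y, z].
In Python, from rig import arm gives the robot as it stands. The module is installed in compiled form; this text tells all that it offers.
- The arm moves only by the tool step_arm, never from a script. Its argument "rows" is a list of rows, each a list of 5 numbers: the closure, from 0 (fully open) to 1 (shut), then the shift along the tool's x, y, z in units of 2 cm (1.0 is 2 cm), then the turn about the tool's z in units of 6 degrees (1.0 is 6 degrees). In form: [[grip, x, y, z, turn], ...]. A call has exactly 5 rows; each row shifts and turns the commanded pose from where the row before left it, along the tool's axes as they then stand; what a row does not reach is not made up. A row lasts 1/12 s, in which the tool goes at most 41.7 mm and 7.16 degrees, less where a joint would pass 70% of its speed; a pose out of reach is approached as far as the arm can. A call with a number of a shift or a turn outside -1 to 1 is refused whole. A call with a gripper value outside its range is refused whole. The fingers move at their own pace and stop on an object; "force" is the grip in N (left out, the last holds). Time passes only in rows, so rows that do not move let the fingers close, or fill a call up. It gives the time, the measured TCP pose, the force, the opening and the grip force at its end, in the units of the state.
- arm.sense(): the state, without advancing time (a new reading comes with each control period).
- arm.capture(name): name is "scene" or "side" or "wrist"; returns (picture, depth): 480x640x3 uint8, red, green, blue; 480x640 float32, m along the optical axis (not along the pixel's ray), 0 where there is no reading.
- arm.camera_info(name): a dict with "mtx" (3x3 intrinsics, pixels), "extrinsics" (4x4, takes a point from world to camera coordinates); the wrist camera has in their place "T_tool_cam" (4x4, takes a point from camera to tool coordinates, whose origin is the TCP and whose axes are the flange's). Camera axes: x right, y up, looking along -z (the intrinsics and any distortion apply to the point x, -y, -z); pixel columns grow to the right and rows downward; lengths in m; the calibration is good to about 2 mm. The wrist camera is an equidistant fisheye: a pixel r from the principal point sees the ray r / f radians off the axis. A picture is of the moment at which its call begins: read the wrist's pose just before it. camera_info takes no time and is no camera call.
- arm.hand_in(): hands the job in; it is judged then, once.
The state is a dict: "time_s": time; "q": joint angles; "dq": joint speeds; "joint_torque": joint torques, N m; "eef_pos": TCP position; "tool_rot": TCP orientation; "contact_force": force on the tool from outside, world axes, zero at the start; "wrist_torque": the same for the moment, N m; "grip_width": finger opening in m; "gripper_force": force on a finger pad.
Only numpy, scipy, OpenCV 4.12 (cv2) and the standard library are available. Lean on these libraries where they do the work, as an engineer would, in place of code of your own. Each camera call takes 0.05 s, during which the arm holds its last target. There are 200 camera calls.

### The job

Make up two kits from the things on the desk. Drawing kit: lay the eraser and the metal sharpener in the open pencil tin, then shut its lid. Laptop kit: in the bamboo tray, lay the mouse lengthways in the long bay and the memory stick flat in the square bay, and stand the spare battery fully home in the round socket; leave the lip balm and the roll of tape where they are.

Things in the scene. Friction and masses are not known exactly. Their poses are not given: they have to be found in the camera images.
- tray: Fixed bamboo tray 132 (x) x 176 (y), rim 12 high, floor 4 above desk (all mm). Origin: centre of underside; x away from robot at yaw 0. Long mouse bay 122 x 78 centred at x 0, y +44. Square bay 81 x 83 at x -20, y -41.5 (open fingers only a little to let go). Socket block, top 30 high, with upright bore at x 40.5, y -41.5: 16.5 wide, 26 deep (bottom 4 above desk), mouth chamfered 4 all round.
- tin: Fixed green pencil tin, 84 (x) x 194 (y) x 32 high (all mm). Origin: centre of underside; x to the hinge, away from robot at yaw 0. Inside x -36..36, y -93..93; floor 3, rim 30 above desk. The open lid leans back over the hinge: set things down on the middle line about 45 either side of the origin, fingers closing along the tin's y and opening only a little to let go.
- tin_lid (a joint): Hinge of the tin's lid, rad: 0 shut, 1.92 wide open; starts at 1.8 to 1.92. Hinge line along the tin's y at x +40 mm, 31 mm high; the lid is a plate 192 mm wide reaching 80 mm from it, so when open its edge is about 107 mm high. It turns easily (friction 0.02 N m): push it over from behind, then press it down on top near its front edge.
- mouse: Black cordless mouse, 100 (x, its length) by 58 (y) by 34 (z) mm, rounded, lying on its feet. Origin: centre of the underside.
- usb_stick: Dark blue memory stick with a bare metal plug, 17 (x) by 48 (y, its length) by 8 (z) mm, lying flat. Origin: centre of the underside.
- battery: Dark grey battery cell standing upright, 14 mm across, 50 mm tall, small button on top. Origin: centre of the underside, z up.
- eraser: White eraser in a blue card sleeve, 22 (x) by 52 (y, its length) by 13 (z) mm, lying flat. Origin: centre of the underside.
- sharpener: Small grey metal pencil sharpener, 15 (x) by 25 (y, its length) by 12 (z) mm, lying flat. Origin: centre of the underside.
- lip_balm: Pale balm tube standing upright, 16 mm across, 68 mm tall; in neither kit, stays where it is. Origin: centre of the underside, z up.
- tape_roll: Roll of beige tape lying flat, 96 mm across, 25 mm high, to the right of the work; in neither kit, stays where it is. Origin: centre of the underside.
Mind the look-alikes: they are no part of the job. Leave any green look-alike of the mouse alone.

How it is judged:
At the end, for the whole second after the job is handed in: Eraser and sharpener in the tin, lid shut (0.06 rad); mouse flat in the long bay, lengthways (15 mm, 0.35 rad); memory stick flat in the square bay; battery upright in the socket, foot within 4 mm of its bottom; all at rest; balm and tape not moved over 30 mm (x of eraser in the frame of tin between -0.034 and 0.034 m and y of eraser in the frame of tin between -0.09 and 0.09 m and z of each of eraser, sharpener in the frame of tin below 0.028 m and linear speed of each of eraser, sharpener, mouse, usb_stick, battery below 0.02 m/s and x of sharpener in the frame of tin between -0.034 and 0.034 m and y of sharpener in the frame of tin between -0.09 and 0.09 m and value of joint tin_lid below 0.06 rad and velocity of joint tin_lid below 0.05 rad/s and x of mouse in the frame of tray between -0.015 and 0.015 m and y of mouse in the frame of tray between 0.03 and 0.058 m and z of each of mouse, usb_stick, battery in the frame of tray below 0.008 m and angle between each of mouse, usb_stick's own z axis and vertical below 0.1 rad and angle between the x axis of mouse and the x axis of tray, either way round below 0.35 rad and x of usb_stick in the frame of tray between -0.055 and 0.015 m and y of usb_stick in the frame of tray between -0.077 and -0.006 m and x of battery in the frame of tray between 0.0365 and 0.0445 m and y of battery in the frame of tray between -0.0455 and -0.0375 m and angle between battery's own z axis and vertical below 0.15 rad); the robot touches nothing.
It fails at once if the lip balm is pushed more than 30 mm or knocked over (distance of lip_balm from where it was at the start of the episode above 0.03 m or angle between lip_balm's own z axis and vertical above 0.5 rad).
It fails at once if the roll of tape is moved more than 30 mm (distance of tape_roll from where it was at the start of the episode above 0.03 m).
It also fails if it takes over 125 s, if anything falls off the work surface, if the arm or the gripper's body presses on something with over 40 N, if the wrist force passes 120 N, or if a joint passes its speed limit or range.

## Working session

There is one attempt and no reset: what is moved stays moved. The work goes in short steps, Python scripts to look and compute and a tool call to move; the robot and the scene stay as the last step left them, time stands still between calls to the robot, and variables do not carry over. Pictures are saved under pics/ and viewed, at most 14 in all, crops included, and the job is handed in when it is done.

Besides the shell and the picture viewer there is one more tool, called after ">>>" as name(argument=value, ...) on one line, values as JSON. step_arm: Moves the arm, as the interface text tells. Its arguments: {"type":"object","properties":{"rows":{"type":"array"},"force":{"type":"number"}},"required":["rows"]}

```bash
mkdir -p pics
cat > h.py <<'E'
import numpy as np, cv2
from rig import arm
from scipy.spatial.transform import Rotation as R
def tool():
    s=arm.sense(); w,x,y,z=s['tool_rot']; T=np.eye(4); T[:3,:3]=R.from_quat([x,y,z,w]).as_matrix(); T[:3,3]=s['eef_pos']; return T
def cloud(name):
    """world points HxWx3 + image (scene/side)"""
    im,d=arm.capture(name); c=arm.camera_info(name); K=np.array(c['mtx']); E=np.array(c['extrinsics'])
    v,u=np.mgrid[:480,:640]; p=np.stack([(u-K[0,2])/K[0,0]*d,-(v-K[1,2])/K[1,1]*d,-d,np.ones_like(d)],-1)
    return im,d,(p@np.linalg.inv(E).T)[...,:3]
E
python3 - <<'E'
from h import *
for n in('scene','side'):
    im,d,P=cloud(n); cv2.imwrite(f'pics/{n}0.png',im[...,::-1]); np.savez(f'{n}0.npz',im=im,P=P,d=d)
    print({k:np.round(v,3).tolist() if not isinstance(v,str) else v for k,v in arm.camera_info(n).items()})
s=arm.sense();print({k:np.round(v,3).tolist() for k,v in s.items()},arm.grip_depth); print(arm.camera_info('wrist'))
E
```

```text
{'mtx': [[595.984, 0.0, 317.525], [0.0, 595.984, 236.434], [0.0, 0.0, 1.0]], 'extrinsics': [[0.867, -0.497, -0.02, -0.414], [0.241, 0.385, 0.891, -0.203], [-0.435, -0.778, 0.453, -1.342], [0.0, 0.0, 0.0, 1.0]]}
{'mtx': [[581.382, 0.0, 319.111], [0.0, 581.382, 245.921], [0.0, 0.0, 1.0]], 'extrinsics': [[-1.0, 0.018, 0.009, 0.535], [-0.002, -0.523, 0.852, -0.006], [0.02, 0.852, 0.523, -1.893], [0.0, 0.0, 0.0, 1.0]]}
{'time_s': 0.1, 'q': [0.978, 0.327, -0.193, 1.052, 0.0, 1.437], 'dq': [-0.001, -0.001, 0.003, -0.002, -0.001, 0.002], 'joint_torque': [0.0, -44.424, 26.304, 0.008, -0.0, 0.0], 'eef_pos': [0.243, 0.493, 0.303], 'tool_rot': [-0.0, 0.227, 0.974, -0.001], 'contact_force': [0.632, -0.057, 0.781], 'wrist_torque': [-0.012, -0.006, 0.047], 'gripper_force': 0.0, 'grip_width': 0.086} 0.0539
{'mtx': array([[371.64829954,   0.        , 317.41748587],
       [  0.        , 371.64829954, 239.57336028],
       [  0.        ,   0.        ,   1.        ]]), 'T_tool_cam': array([[-2.99679072e-05,  9.63115129e-01,  2.69089665e-01,
         6.88370216e-02],
       [ 9.99999044e-01,  4.00920194e-04, -1.32359013e-03,
        -2.84089572e-04],
       [-1.38265316e-03,  2.69089368e-01, -9.63114220e-01,
        -7.05028417e-02],
       [ 0.00000000e+00,  0.00000000e+00,  0.00000000e+00,
         1.00000000e+00]])}
```

View pics/scene0.png

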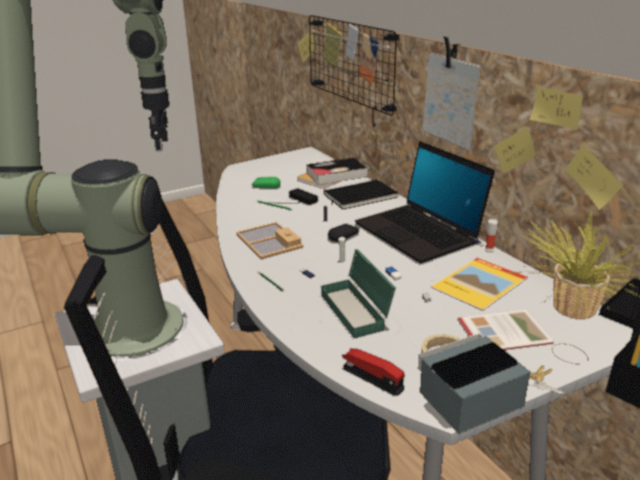

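View pics/side0.png

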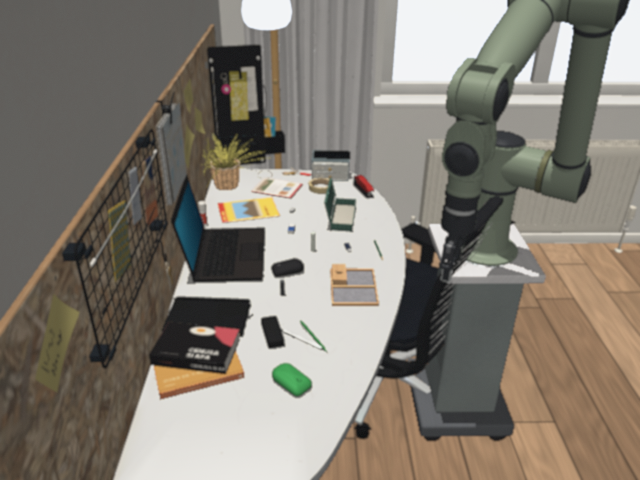

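Scene view: the mouse is at (343,233), with a flat black box at (303,196) and a green mouse at (265,183) as look-alikes. The battery is at (325,214), and the balm next to the mouse at (342,248). The stick is at (308,273), eraser (393,272), sharpener (426,297), tray (270,240) and tin (355,305). The side view agrees: mouse (288,268), black box (273,331), battery (282,287), balm (313,241), stick (348,246), eraser (291,229), sharpener (292,210).

Run:
```python
from h import *
a=np.load('scene0.npz');b=np.load('side0.npz')
for n,(u,v),(u2,v2) in [('mouse',(343,231),(288,267)),('box',(303,195),(273,331)),('batt',(325,214),(282,287)),('balm',(342,248),(313,241)),('stick',(308,273),(348,246)),('eraser',(393,272),(291,229)),('sharp',(426,297),(292,210)),('block',(287,236),(339,270)),('green',(265,183),(291,378)),('tape',(440,342),(320,186))]:
    print(n,a['P'][v,u].round(3),b['P'][v2,u2].round(3))
# orthographic colour maps at 1.25 mm/px from both views: x up, y left
res=.00125
for nm,q in(('s',a),('d',b)):
    P=q['P'];im=q['im']; m=(P[...,2]>-.02)&(P[...,2]<.15)
    print(nm,np.percentile(P[m][:,2],[5,25,50,75]).round(4))
    # homography warp of z=0 plane
    c=arm.camera_info({'s':'scene','d':'side'}[nm]);K=np.array(c['mtx'])@np.diag([1,-1,-1]);E=np.array(c['extrinsics'])[:3]
    H=K@E[:,[0,1,3]]
    A=np.array([[0,-res,.82],[-res,0,.42],[0,0,1]]) # px(col,row)->world x= .82-row*res, y=.42-col*res
    o=cv2.warpPerspective(im,H@A,(720,480),flags=cv2.WARP_INVERSE_MAP|cv2.INTER_CUBIC)
    cv2.imwrite(f'pics/top_{nm}.png',o[...,::-1])
```

```text
mouse [0.621 0.106 0.031] [0.631 0.147 0.025]
box [0.659 0.413 0.022] [0.661 0.446 0.028]
batt [0.643 0.244 0.024] [0.645 0.259 0.032]
balm [0.553 0.001 0.044] [0.555 0.019 0.039]
stick [ 0.444 -0.008  0.006] [0.442 0.003 0.01 ]
eraser [ 0.622 -0.131  0.015] [ 0.628 -0.101  0.014]
sharp [ 0.624 -0.259  0.01 ] [ 0.628 -0.235  0.015]
block [0.475 0.168 0.028] [0.48  0.169 0.028]
green [0.6   0.576 0.022] [0.611 0.62  0.033]
tape [ 0.54  -0.408  0.008] [ 0.524 -0.461  0.001]
s [-0.0045 -0.0011  0.0064  0.0647]
d [-0.0027  0.0006  0.0038  0.0317]
```

View pics/top_s.png

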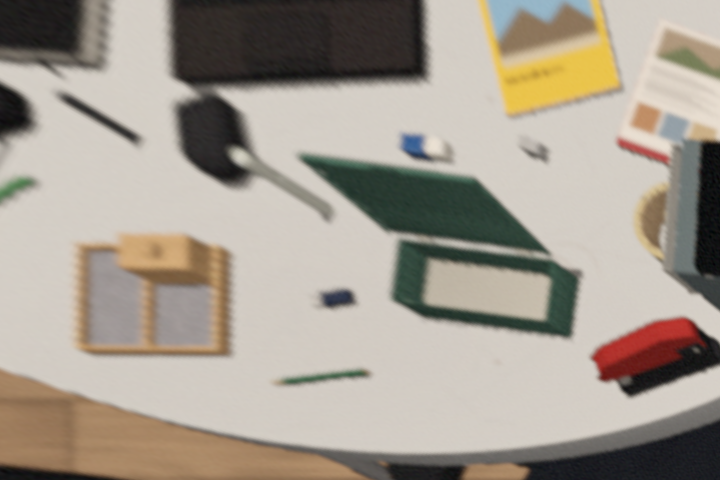

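>>> step_arm(rows=[[0,0,0,-0.6,-0.87],[0,0,0,-0.6,-0.87],[0,0,0,-0.6,-0.87],[0,0,0,-0.6,-0.87],[0,0,0,-0.6,-0.87]])

```text
time_s: 0.52
eef_pos: [0.2434, 0.4929, 0.3639]
tool_rot: [-0.0, -0.001, 1.0, -0.0]
contact_force: [-0.2, 1.2, 0.2]
grip_width: 0.0854
gripper_force: 0.0
```

>>> step_arm(rows=[[0,-0.6,-1,0,0],[0,-0.6,-1,0,0],[0,-0.6,-1,0,0],[0,-0.6,-1,0,0],[0,-0.6,-1,0,0]])

```text
time_s: 0.93
eef_pos: [0.3034, 0.3919, 0.3635]
tool_rot: [-0.0, 0.001, 1.0, -0.0]
contact_force: [0.5, 0.5, -0.8]
grip_width: 0.0853
gripper_force: 0.0
```

>>> step_arm(rows=[[0,-0.6,-1,0,0],[0,-0.6,-1,0,0],[0,-0.6,-1,0,0],[0,-0.6,-1,0,0],[0,-0.6,-1,0,0]])

```text
time_s: 1.35
eef_pos: [0.3631, 0.2916, 0.3636]
tool_rot: [-0.0, 0.002, 1.0, -0.0]
contact_force: [1.2, 1.0, -0.1]
grip_width: 0.0855
gripper_force: 0.0
```

>>> step_arm(rows=[[0,-0.6,-1,0,0],[0,-0.6,-1,0,0],[0,-0.6,-1,0,0],[0,0,0,0,0],[0,0,0,0,0]])

```text
time_s: 1.77
eef_pos: [0.399, 0.2319, 0.3636]
tool_rot: [-0.0, 0.003, 1.0, 0.0]
contact_force: [0.2, 0.2, -0.3]
grip_width: 0.0857
gripper_force: 0.0
```

```bash
cat >> h.py <<'E'
def wrist(tag):
    """capture wrist; also undistorted top-down z=0 map helper data saved"""
    T=tool(); im,d=arm.capture('wrist'); c=arm.camera_info('wrist'); np.savez(tag+'.npz',im=im,d=d,TC=T@np.array(c['T_tool_cam']),K=np.array(c['mtx'])); return im
def proj(q,X):
    X=np.asarray(X,float); p=(X-q['TC'][:3,3])@q['TC'][:3,:3]; x,y,z=p[...,0],-p[...,1],-p[...,2]
    th=np.arctan2(np.hypot(x,y),z); r=np.hypot(x,y)+1e-12; K=q['K']
    return np.stack([K[0,2]+K[0,0]*th*x/r,K[1,2]+K[0,0]*th*y/r],-1)
def wcloud(q):
    K=q['K'];v,u=np.mgrid[:480,:640].astype(float);x=u-K[0,2];y=v-K[1,2];r=np.hypot(x,y)+1e-12;th=r/K[0,0]
    s=np.tan(th)/r; d=q['d']; p=np.stack([x*s*d,-y*s*d,-d],-1); return p@q['TC'][:3,:3].T+q['TC'][:3,3]
def top(q,x1,y1,w,h,res,z=0):
    """orthographic map: row0=x1 (far), col0=y1 (left)"""
    r,c=np.mgrid[:h,:w]; X=np.stack([x1-r*res,y1-c*res,np.full(r.shape,z)],-1); m=proj(q,X).astype(np.float32)
    return cv2.remap(q['im'],m[...,0],m[...,1],cv2.INTER_CUBIC)
E
python3 - <<'E'
from h import *
print(tool().round(4),arm.sense()['time_s'])
im=wrist('w1'); cv2.imwrite('pics/w1.png',im[...,::-1])
E
```

```text
[[-1.000e+00  5.700e-03 -8.000e-04  3.990e-01]
 [ 5.700e-03  1.000e+00  0.000e+00  2.319e-01]
 [ 8.000e-04 -0.000e+00 -1.000e+00  3.636e-01]
 [ 0.000e+00  0.000e+00  0.000e+00  1.000e+00]] 1.7667
```

View pics/w1.png

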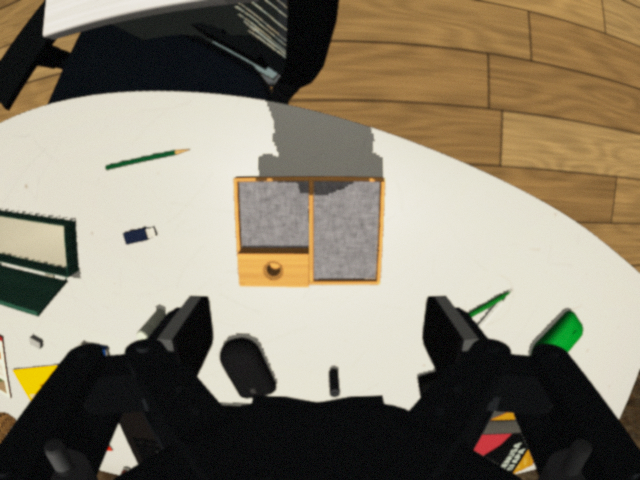

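Wrist view: tray at (310,230) with bore (273,268), stick at (140,235), mouse (247,365), battery (334,380), and the green decoy at (560,330). I'll take two more views from farther out.

>>> step_arm(rows=[[0,-1,-0.5,0,0],[0,-1,-0.5,0,0],[0,-1,-0.5,0,0],[0,-1,-0.5,0,0],[0,-1,-0.5,0,0]])

```text
time_s: 2.23
eef_pos: [0.4988, 0.183, 0.3637]
tool_rot: [-0.0, 0.001, 1.0, 0.0]
contact_force: [0.6, 0.4, 0.3]
grip_width: 0.0853
gripper_force: 0.0
```

>>> step_arm(rows=[[0,-1,-0.5,0,0],[0,-1,-0.5,0,0],[0,-1,-0.5,0,0],[0,-1,-0.5,0,0],[0,-1,-0.5,0,0]])

```text
time_s: 2.65
eef_pos: [0.5988, 0.1329, 0.3635]
tool_rot: [-0.0, 0.001, 1.0, 0.0]
contact_force: [-0.1, 0.3, -0.5]
grip_width: 0.0856
gripper_force: 0.0
```

>>> step_arm(rows=[[0,-1,-0.5,0,0],[0,-1,-0.5,0,0],[0,-1,-0.5,0,0],[0,-1,-0.5,0,0],[0,0,0,0,0]])

```text
time_s: 3.07
eef_pos: [0.6806, 0.0911, 0.3621]
tool_rot: [-0.0, 0.002, 1.0, -0.0]
contact_force: [-1.1, -0.2, -0.1]
grip_width: 0.0855
gripper_force: 0.0
```

```bash
python3 -c "
from h import *
im=wrist('w2'); cv2.imwrite('pics/w2.png',im[...,::-1])"
```

>>> step_arm(rows=[[0,0,-1,0,0],[0,0,-1,0,0],[0,0,-1,0,0],[0,0,-1,0,0],[0,0,-1,0,0]])

```text
time_s: 3.53
eef_pos: [0.677, -0.0071, 0.3639]
tool_rot: [-0.0, 0.0, 1.0, 0.0]
contact_force: [0.4, 0.7, -0.1]
grip_width: 0.0852
gripper_force: 0.0
```

>>> step_arm(rows=[[0,0,-1,0,0],[0,0,-1,0,0],[0,0,-1,0,0],[0,0,-1,0,0],[0,0,0,0,0]])

```text
time_s: 3.95
eef_pos: [0.677, -0.0901, 0.3637]
tool_rot: [-0.0, 0.003, 1.0, -0.001]
contact_force: [-1.0, -0.3, 0.2]
grip_width: 0.0854
gripper_force: 0.0
```

```bash
python3 -c "
from h import *
im=wrist('w3'); a=np.load('w2.npz')
print(tool()[:3,3])
A=top(a,.72,.30,400,300,.00125,.0); q=np.load('w3.npz'); B=top(q,.72,.1,400,300,.00125,0.)
P=np.load('w1.npz'); C=top(P,.57,.30,400,300,.00125,0)
cv2.imwrite('pics/m.png',np.vstack([np.hstack([A,B]),np.hstack([C,cv2.resize(q['im'],(400,300))])])[...,::-1])"
```

```text
[ 0.67709706 -0.08836947  0.36378274]
```

View pics/m.png

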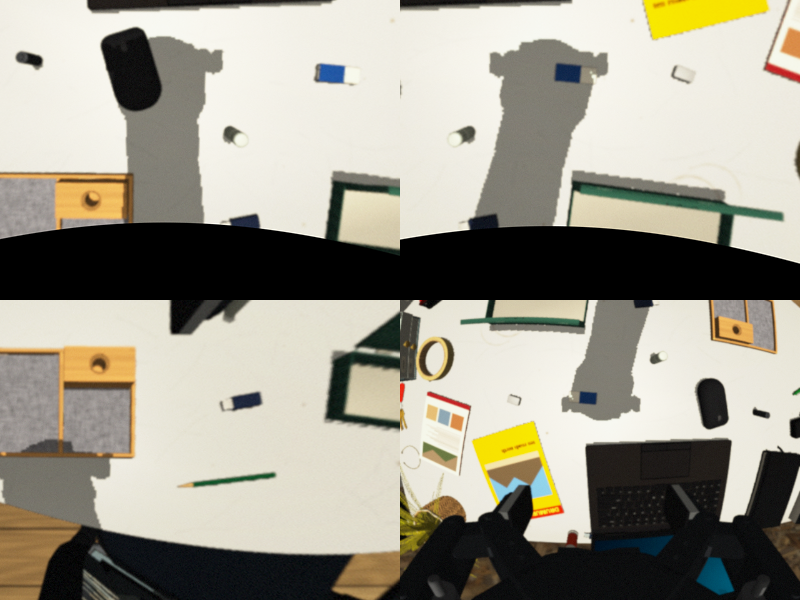

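Top-down maps (1.25 mm/px) show battery, mouse, balm, eraser, sharpener and stick clearly. In w2: battery (30,60), mouse (130,68), balm (235,135), eraser (338,73). In w3: sharpener (683,73). I'll measure each from two views by depth.

Run:
```python
from h import *
W={'mouse':(.63,.14,.075,.007),'batt':(.645,.26,.035,.02),'balm':(.55,.005,.035,.02),'stick':(.443,.0,.045,.003),'eraser':(.63,-.12,.05,.005),'sharp':(.63,-.255,.03,.004)}
for f in('w1','w2','w3'):
    q=np.load(f+'.npz');P=wcloud(q);ok=q['d']>0
    desk=P[ok&(abs(P[...,0]-.55)<.12)&(abs(P[...,1]-.0)<.25)&(abs(P[...,2])<.004)]
    A=np.c_[desk[:,:2],np.ones(len(desk))];pl=np.linalg.lstsq(A,desk[:,2],rcond=None)[0]; print(f,'desk',pl.round(4))
    for n,(x,y,r,zm) in W.items():
        z=P[...,2]-(P[...,:2]@pl[:2]+pl[2])
        m=ok&(np.hypot(P[...,0]-x,P[...,1]-y)<r)&(z>zm)&(z<.09)
        if m.sum()<30: print(' ',n,'-',m.sum());continue
        pts=P[m];zz=z[m];h=np.percentile(zz,95)
        t=pts[zz>h-.005] if n!='mouse' else pts
        (cx,cy),(w,hh),a=cv2.minAreaRect((t[:,:2]*1000).astype(np.float32))
        print(' ',n,m.sum(),'h%.4f'%h,'c',np.round((cx,cy),1),'size',np.round((w,hh),1),'ang(from x)',round(a,1))
```

```text
w1 desk [-0.0024  0.0004  0.0017]
  mouse 2343 h0.0342 c [630.9 134.9] size [99.2 57.3] ang(from x) 16.8
  batt 210 h0.0505 c [643.2 253. ] size [13.  14.5] ang(from x) 6.5
  balm 319 h0.0682 c [553.1  14. ] size [11.2 14.9] ang(from x) 6.9
  stick 389 h0.0087 c [441.7   1.1] size [17.1 48.6] ang(from x) 10.8
  eraser 53 h0.0130 c [ 617.4 -114.3] size [51.1 12.1] ang(from x) 72.9
  sharp 112 h0.0127 c [ 626.5 -250.1] size [25.2 16. ] ang(from x) 72.8
w2 desk [-0.0017  0.0007  0.0014]
  mouse 4220 h0.0342 c [632.2 133.4] size [99.5 58.6] ang(from x) 17.4
  batt 228 h0.0509 c [644.9 252.3] size [13.4 12.7] ang(from x) 55.7
  balm 330 h0.0687 c [555.7  13.4] size [15.6 15.5] ang(from x) 86.6
  stick 335 h0.0088 c [4.483e+02 3.000e-01] size [47.9 16. ] ang(from x) 84.7
  eraser 671 h0.0137 c [ 627.3 -117.8] size [52.2 22.1] ang(from x) 84.5
  sharp 188 h0.0132 c [ 627.5 -250.4] size [25.  15.8] ang(from x) 74.6
w3 desk [-0.0022  0.0006  0.0019]
  mouse 3235 h0.0342 c [632.2 132.4] size [100.4  56.9] ang(from x) 16.3
  batt 202 h0.0508 c [644.7 251.9] size [12.9 14.9] ang(from x) 4.6
  balm 341 h0.0690 c [555.8  12.9] size [14.4 14.5] ang(from x) 88.9
  stick 431 h0.0087 c [444.8   1.2] size [15.3 47.9] ang(from x) 5.3
  eraser 869 h0.0138 c [ 628.  -118.2] size [51.9 22. ] ang(from x) 84.3
  sharp 274 h0.0131 c [ 628.1 -250.9] size [25.6 16.3] ang(from x) 71.8
```

Run:
```python
from h import *
Q={f:np.load(f+'.npz') for f in('w1','w2','w3')}
def rect(t): 
    r=cv2.minAreaRect((t*1000).astype(np.float32)); return np.round(r[0],1),np.round(r[1],1),round(r[2],1)
C=[]
for f,q in Q.items():
    P=wcloud(q);m=(q['d']>0)&(P[...,2]>-.01)&(P[...,2]<.13); C.append((f,P[m]))
for f,n in(('scene','s'),('side','d')):
    q=np.load(f+'0.npz');m=(q['d']>0)&(abs(q['P'][...,2]-.06)<.07);C.append((f,q['P'][m]))
for f,p in C:
    n=p[(abs(p[:,0]-.42)<.11)&(abs(p[:,1]-.19)<.12)]
    rim=n[(n[:,2]>.009)&(n[:,2]<.0145)];bl=n[(n[:,2]>.028)&(n[:,2]<.034)]
    print(f,'tray',len(rim),rect(rim[:,:2]) if len(rim)>20 else '','block',len(bl),rect(bl[:,:2]) if len(bl)>20 else '')
    n=p[(abs(p[:,0]-.46)<.09)&(abs(p[:,1]+.19)<.14)]
    rim=n[(n[:,2]>.025)&(n[:,2]<.034)];lid=n[n[:,2]>.05]
    print('  tin',len(rim),rect(rim[:,:2]) if len(rim)>20 else '','lid',len(lid),rect(lid[:,:2]) if len(lid)>20 else '', 'ztop',np.percentile(lid[:,2],99).round(4) if len(lid)>20 else '')
# bore darkness centre at z=.03 from w1, stick by blue colour at z=.008
q=Q['w1']
for nm,z,(x1,y1),cond in(('bore',.03,(.49,.2),lambda o:o.max(-1)<90),('stick',.008,(.49,.06),lambda o:o.max(-1)<110)):
    o=top(q,x1,y1,240,160,.0005,z).astype(int);m=cond(o).astype(np.uint8)
    k,l,s,c=cv2.connectedComponentsWithStats(m)
    for i in range(1,k):
        if s[i,4]>150:
            v,u=np.where(l==i);print(nm,s[i,4],rect(np.c_[x1-v*.0005,y1-u*.0005]))
A=np.hstack([top(q,.5,.29,400,300,.0005,.012),top(Q['w3'],.56,-.06,400,300,.00075,.03)])
B=np.hstack([top(q,.49,.06,400,300,.0004,.008),top(q,.56,-.06,400,300,.00075,.03)])
cv2.imwrite('pics/m2.png',np.vstack([A,B])[...,::-1])
```

```text
w1 tray 2343 (array([438.9, 221.9]), array([176.5, 132.1]), 89.5) block 2174 (array([479.1, 179.5]), array([83.4, 41.5]), 89.7)
  tin 470 (array([ 450.4, -182.5]), array([149.9,  80.8]), 82.2) lid 1671 (array([ 502.2, -176.9]), array([128.9,  20.9]), 84.4) ztop 0.1094
w2 tray 1210 (array([465.6, 221.6]), array([176.6,  81.7]), 89.8) block 2315 (array([479.8, 180. ]), array([83.7, 42.7]), 89.6)
  tin 380 (array([ 446. , -203.9]), array([194.1,  74.4]), 80.1) lid 1014 (array([ 495.7, -210.3]), array([195.5,  21.6]), 82.4) ztop 0.1111
w3 tray 1224 (array([441.1, 221.1]), array([177.7, 131. ]), 89.9) block 1585 (array([480. , 179.7]), array([85. , 42.1]), 89.1)
  tin 154 (array([ 462.4, -206.3]), array([190.9,  50.6]), 82.4) lid 1730 (array([ 498.6, -211.1]), array([194.4,  21.4]), 84.3) ztop 0.1121
scene tray 200 (array([441.3, 217.5]), array([181.2, 132.8]), 89.2) block 104 (array([480.9, 174.5]), array([89.1, 42.5]), 88.8)
  tin 317 (array([ 450.5, -206.6]), array([197.2,  84.1]), 82.0) lid 1161 (array([ 497. , -212.9]), array([202.5,  21. ]), 82.2) ztop 0.1089
side tray 327 (array([439.1, 202.8]), array([213.6, 132.1]), 89.4) block 173 (array([479.2, 181.1]), array([40.7, 84.8]), 0.2)
  tin 105 (array([ 447.4, -205.2]), array([207.1,  79.9]), 81.6) lid 230 (array([ 496.4, -212.1]), array([206.9,  21. ]), 81.5) ztop 0.114
bore 275 (array([480.7, 179.3]), array([13.3,  7.7]), 67.8)
bore 1487 (array([453.5, 172. ]), array([56.,  7.]), 90.0)
stick 2207 (array([441.8,  -2.6]), array([16.7, 36.4]), 10.2)
```

View pics/m2.png

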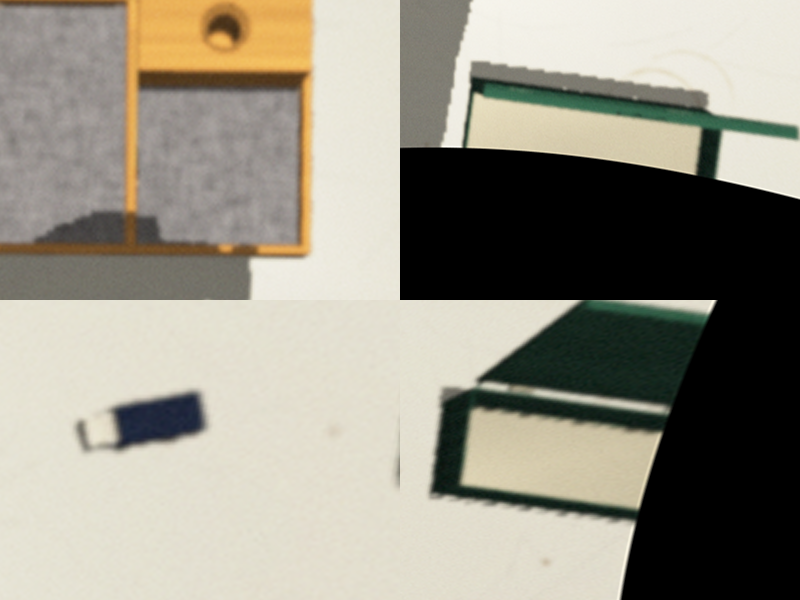

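Tin, tray and objects measured; the boxed pencil-case-like black block and green mouse are excluded. Choice crop is already seen in the map. Next: fingertip geometry from the wrist depth, then the first reach.

Run:
```python
from h import *
q=np.load('w3.npz');P=wcloud(q);T=tool();t=(P-T[:3,3])@T[:3,:3]
m=(q['d']>0)&(t[...,2]<.12)&(t[...,2]>0.03)&(abs(t[...,1])<.075)
p=t[m];print(len(p))
for s in(1,-1):
    k=p[p[:,1]*s>0]; 
    for z in np.arange(.03,.09,.005):
        b=k[abs(k[:,2]-z)<.0025]
        if len(b)>5: print(s,z.round(3),len(b),'y',b[:,1].min().round(4),b[:,1].max().round(4),'x',b[:,0].min().round(4),b[:,0].max().round(4))
# full rows planning for eraser
print(T.round(4)[:3], arm.sense()['q'].round(3))
```

```text
4339
1 0.03 230 y 0.0406 0.0548 x -0.0087 0.0125
1 0.035 473 y 0.0404 0.0551 x -0.0104 0.0123
1 0.04 440 y 0.0405 0.0548 x -0.0104 0.0124
1 0.045 409 y 0.0404 0.055 x -0.0109 0.0122
1 0.05 328 y 0.0404 0.0548 x -0.0099 0.0124
1 0.055 243 y 0.0405 0.0524 x -0.0103 0.0122
1 0.06 48 y 0.0407 0.0419 x -0.0088 0.0098
-1 0.03 243 y -0.0581 -0.0437 x -0.0088 0.0127
-1 0.035 456 y -0.0581 -0.0437 x -0.0108 0.0124
-1 0.04 449 y -0.0579 -0.0437 x -0.0106 0.0126
-1 0.045 390 y -0.058 -0.0435 x -0.0104 0.0127
-1 0.05 345 y -0.0578 -0.0437 x -0.01 0.0123
-1 0.055 245 y -0.0509 -0.0437 x -0.0104 0.0125
-1 0.06 40 y -0.0449 -0.044 x -0.0082 0.0091
[[-1.000e+00  4.300e-03 -6.000e-04  6.771e-01]
 [ 4.300e-03  1.000e+00  5.000e-04 -8.840e-02]
 [ 6.000e-04  5.000e-04 -1.000e+00  3.638e-01]] [-0.238  0.566  0.333  1.339  0.    -0.234]
```

>>> step_arm(rows=[[0.2,0.82,-0.48,1,0],[0.2,0.82,-0.48,1,0],[0.2,0.82,-0.48,1,0],[0.2,0,0,1,0.93],[0.2,0,0,1,0]])

```text
time_s: 4.42
eef_pos: [0.6272, -0.1151, 0.2636]
tool_rot: [0.0, 0.051, 0.999, 0.0]
contact_force: [0.8, 0.3, -0.3]
grip_width: 0.0685
gripper_force: 0.0
```

>>> step_arm(rows=[[0.2,0,0,1,0],[0.2,0,0,1,0],[0.2,0,0,1,0],[0.2,0,0,1,0],[0.2,0,0,0,0]])

```text
time_s: 4.83
eef_pos: [0.6258, -0.1139, 0.1798]
tool_rot: [-0.004, 0.049, 0.999, 0.001]
contact_force: [-1.9, -0.2, -0.9]
grip_width: 0.0683
gripper_force: 0.0
```

```bash
cat >> h.py <<'E'
def near(tag,zmin=.0,view=True):
    """look; report finger pads in tool frame; save crop"""
    im=wrist(tag); q=np.load(tag+'.npz'); T=tool(); P=wcloud(q); t=(P-T[:3,3])@T[:3,:3]; ok=q['d']>0
    m=ok&(abs(t[...,1])<.075)&(abs(t[...,0])<.011)&(t[...,2]>.03)&(t[...,2]<.085)&(P[...,2]>.02)
    for s in(1,-1):
        k=t[m&(t[...,1]*s>0)]
        if len(k)>9: print('finger',s,'y',np.percentile(k[:,1]*s,[1,99]).round(4),'ztip',np.percentile(k[:,2],99).round(4))
    print('tcp',T[:3,3].round(4),'head',np.degrees(np.arctan2(T[1,0],T[0,0])).round(2),arm.sense()['time_s'],'w',round(float(arm.sense()['grip_width']),4))
    if view: cv2.imwrite(f'pics/{tag}.png',im[...,::-1])
    return q,P,t,ok
def obj(P,ok,x,y,r,z0,z1):
    m=ok&(np.hypot(P[...,0]-x,P[...,1]-y)<r)&(P[...,2]>z0)&(P[...,2]<z1); p=P[m]
    c=cv2.minAreaRect((p[:,:2]*1000).astype(np.float32)); print(m.sum(),'z95 %.4f'%np.percentile(p[:,2],95),np.round(c[0],1),np.round(c[1],1),round(c[2],1)); return p
E
python3 - <<'E'
from h import *
q,P,t,ok=near('n1')
obj(P,ok,.628,-.118,.04,.006,.02)
print(np.median(P[ok&(abs(P[...,0]-.55)<.03)&(abs(P[...,1]+.1)<.05)][:,2]))
E
```

```text
finger 1 y [0.0343 0.0482] ztip 0.0665
finger -1 y [0.0331 0.047 ] ztip 0.0664
tcp [ 0.6267 -0.1145  0.182 ] head 174.35 4.8833 w 0.0684
2487 z95 0.0140 [ 627.3 -118.6] [51.8 22.3] 84.1
0.0005091840803327641
```

View pics/n1.png

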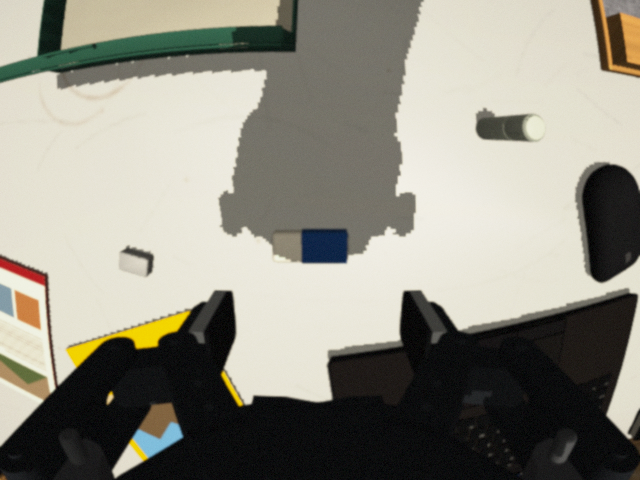

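The eraser is at (310,246), slightly to the left of the finger midline. I'll shift −4 mm in y, descend and grip.

>>> step_arm(rows=[[0.2,0,-0.2,1,0],[0.2,0,0,1,0],[0.2,0,0,1,0],[0.2,0,0,1,0],[0.2,0,0,1,0]], force=40)

```text
time_s: 5.3
eef_pos: [0.6292, -0.12, 0.0852]
tool_rot: [0.001, 0.05, 0.999, -0.0]
contact_force: [-0.3, -1.1, -0.5]
grip_width: 0.0682
gripper_force: 0.0
```

>>> step_arm(rows=[[0.2,0,0,0.45,0],[0.2,0,0,0,0],[0.5,0,0,0,0],[0.5,0,0,0,0],[0.5,0,0,0,0]])

```text
time_s: 5.72
eef_pos: [0.6293, -0.1211, 0.077]
tool_rot: [0.002, 0.05, 0.999, -0.0]
contact_force: [0.2, 0.1, 0.5]
grip_width: 0.0501
gripper_force: 41.5
```

>>> step_arm(rows=[[0.6,0,0,0,0],[0.6,0,0,-0.5,0],[0.6,0,0,-1,0],[0.6,0,0,-1,0],[0.6,0,0,-1,0]])

```text
time_s: 6.13
eef_pos: [0.6278, -0.1209, 0.1464]
tool_rot: [-0.0, 0.05, 0.999, -0.0]
contact_force: [0.4, -0.4, -0.3]
grip_width: 0.0505
gripper_force: 41.6
```

>>> step_arm(rows=[[0.6,0.2,0,-1,0.38],[0.6,0.4,-0.2,-1,0],[0.6,0.4,-0.4,-1,0],[0.6,0.6,-0.5,-1,0],[0.6,1,-0.5,0,0]])

```text
time_s: 6.55
eef_pos: [0.5746, -0.1467, 0.2302]
tool_rot: [0.004, 0.07, 0.998, -0.001]
contact_force: [1.0, -0.9, 0.3]
grip_width: 0.0505
gripper_force: 41.6
```

>>> step_arm(rows=[[0.6,1,-0.5,0,0],[0.6,1,-0.5,0,0],[0.6,1,0,0,0],[0.6,0.6,0,0,0],[0.6,0,0,0,0]])

```text
time_s: 6.97
eef_pos: [0.4954, -0.1548, 0.2256]
tool_rot: [-0.001, 0.071, 0.997, 0.0]
contact_force: [0.1, 0.4, 0.1]
grip_width: 0.0502
gripper_force: 41.6
```

Run:
```python
from h import *
q,P,t,ok=near('n2',view=False)
# colour top map at z=.03, 0.5mm
o=top(q,.55,-.06,560,400,.0005,.03); cv2.imwrite('pics/n2t.png',np.hstack([o,cv2.resize(q['im'],(240,180)).repeat(1,0) if 0 else np.zeros((400,1,3),np.uint8)])[...,::-1])
n=ok&(abs(P[...,0]-.46)<.1)&(abs(P[...,1]+.2)<.14)
fl=n&(P[...,2]>.0015)&(P[...,2]<.006)&(q['im'][...,0]>120)
obj(P,n,.447,-.205,.13,.027,.033)
p=obj(P,n,.47,-.205,.13,.05,.13)
```

```text
finger 1 y [0.0001 0.0384] ztip 0.0653
finger -1 y [0.0003 0.0379] ztip 0.0659
tcp [ 0.4971 -0.1552  0.2258] head 171.91 7.0167 w 0.0502
1820 z95 0.0324 [ 447.2 -204.6] [190.9  79.1] 82.4
12884 z95 0.1090 [ 495.2 -211.2] [194.7  23.3] 82.2
```

View pics/n2t.png

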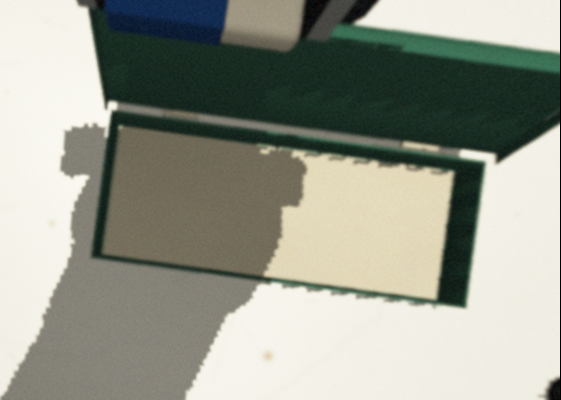

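The tin's outer corners in the map are (112,113), (485,163), (467,305) and (93,258). That puts its centre at (0.4455, −0.2045) with yaw about −7.6°.

>>> step_arm(rows=[[0.6,0.8,-0.25,0,0],[0.6,0.8,-0.25,0,0],[0.6,0.77,-0.24,0.6,0],[0.6,0,0,1,0],[0.6,0,0,1,0]])

```text
time_s: 7.43
eef_pos: [0.45, -0.164, 0.1736]
tool_rot: [0.002, 0.07, 0.998, -0.001]
contact_force: [0.1, 0.1, -1.2]
grip_width: 0.0502
gripper_force: 41.6
```

>>> step_arm(rows=[[0.6,0,0,1,0],[0.6,0,0,1,0],[0.6,0,0,1,0],[0.6,0,0,0.8,0],[0.6,0,0,0.4,0]])

```text
time_s: 7.85
eef_pos: [0.4493, -0.1631, 0.0874]
tool_rot: [-0.0, 0.07, 0.998, 0.0]
contact_force: [0.7, -0.3, -0.7]
grip_width: 0.0505
gripper_force: 41.6
```

>>> step_arm(rows=[[0.6,0,0,0.3,0],[0.6,0,0,0,0],[0.6,0,0,0,0],[0.6,0,0,0,0],[0.6,0,0,0,0]])

```text
time_s: 8.27
eef_pos: [0.4496, -0.1636, 0.0838]
tool_rot: [0.001, 0.07, 0.998, -0.0]
contact_force: [0.0, -0.1, -1.1]
grip_width: 0.0504
gripper_force: 41.6
```

>>> step_arm(rows=[[0.6,0,0,0.1,0],[0.3,0,0,0,0],[0.3,0,0,0,0],[0.3,0,0,0,0],[0.3,0,0,0,0]])

```text
time_s: 8.68
eef_pos: [0.4489, -0.1632, 0.081]
tool_rot: [0.0, 0.07, 0.998, -0.0]
contact_force: [-0.7, -0.1, 0.8]
grip_width: 0.0593
gripper_force: 0.0
```

>>> step_arm(rows=[[0.3,0,0,-0.5,0],[0.3,0,0,-1,0],[0.3,0,0,-1,0],[0.3,0,0,-1,0],[0.3,0,0,-1,0]])

```text
time_s: 9.1
eef_pos: [0.4488, -0.1631, 0.1725]
tool_rot: [0.0, 0.07, 0.998, -0.0]
contact_force: [0.6, 0.4, 0.1]
grip_width: 0.0599
gripper_force: 0.0
```

>>> step_arm(rows=[[0.3,0,0,-1,0],[0.3,-1,0,-1,0],[0.5,-1,-0.5,0,0],[0.5,-1,-0.5,0,0],[0.5,-1,-0.5,0,0]])

```text
time_s: 9.52
eef_pos: [0.5249, -0.2046, 0.2125]
tool_rot: [0.001, 0.07, 0.998, -0.0]
contact_force: [0.8, -0.1, 0.8]
grip_width: 0.0429
gripper_force: 0.0
```

>>> step_arm(rows=[[0.5,-1,-0.5,0,0],[0.5,-1,-0.5,0,0],[0.5,-1,-0.5,0,0.75],[0.5,-1,-0.5,0,0.75],[0.5,0,0,0,0]])

```text
time_s: 9.93
eef_pos: [0.5991, -0.2588, 0.2116]
tool_rot: [0.002, 0.15, 0.989, -0.001]
contact_force: [-0.5, -0.2, 1.5]
grip_width: 0.0428
gripper_force: 0.0
```

Run:
```python
from h import *
q,P,t,ok=near('n3')
obj(P,ok,.628,-.2505,.025,.006,.02)
try: obj(P,ok,.449,-.163,.035,.011,.022)
except Exception as e: print(e)
```

```text
finger 1 y [0.0202 0.0336] ztip 0.0678
finger -1 y [0.022  0.0354] ztip 0.0676
tcp [ 0.5975 -0.2574  0.2112] head 162.93 9.9833 w 0.0428
667 z95 0.0135 [ 627.4 -251.3] [25.1 15.9] 69.7
1164 z95 0.0170 [ 453.3 -164.3] [52.3 14.8] 76.6
```

View pics/n3.png

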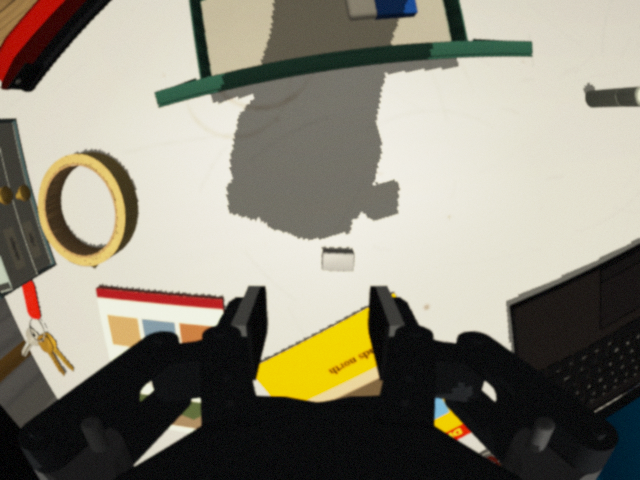

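Eraser lies in the tin at (380,8), and the sharpener at (338,259) is aligned with the fingers.

>>> step_arm(rows=[[0.5,-0.66,0.38,1,0],[0.5,-0.66,0.37,1,0],[0.5,0,0,1,0],[0.5,0,0,1,0],[0.5,0,0,1,0]])

```text
time_s: 10.4
eef_pos: [0.6254, -0.2488, 0.1105]
tool_rot: [-0.0, 0.147, 0.989, 0.0]
contact_force: [0.7, -0.4, 0.9]
grip_width: 0.0427
gripper_force: 0.0
```

>>> step_arm(rows=[[0.5,0,0,1,0],[0.5,0,0,0.6,0],[0.5,0,0,0.2,0],[0.5,0,0,0,0],[0.5,0,0,0,0]])

```text
time_s: 10.82
eef_pos: [0.6264, -0.2498, 0.0759]
tool_rot: [0.0, 0.148, 0.989, -0.0]
contact_force: [0.3, 0.6, 0.2]
grip_width: 0.0426
gripper_force: 0.0
```

>>> step_arm(rows=[[0.85,0,0,0,0],[0.85,0,0,0,0],[0.85,0,0,0,0],[0.85,0,0,0,0],[0.85,0,0,0,0]])

```text
time_s: 11.23
eef_pos: [0.6271, -0.2502, 0.0767]
tool_rot: [0.001, 0.148, 0.989, -0.0]
contact_force: [0.0, 0.1, 5.9]
grip_width: 0.0236
gripper_force: 39.9
```

>>> step_arm(rows=[[0.85,0,0,-1,0],[0.85,0,0,-1,0],[0.85,0,0,-1,0],[0.85,0,0,-1,-0.7],[0.85,0,0,-1,-0.7]])

```text
time_s: 11.65
eef_pos: [0.626, -0.2497, 0.1761]
tool_rot: [0.0, 0.074, 0.997, -0.0]
contact_force: [1.5, 1.3, -0.4]
grip_width: 0.0234
gripper_force: 39.3
```

>>> step_arm(rows=[[0.85,0,0,-1,0],[0.85,0.4,0,-1,0],[0.85,1,-0.2,0,0],[0.85,1,-0.2,0,0],[0.85,1,-0.2,0,0]])

```text
time_s: 12.07
eef_pos: [0.5566, -0.2514, 0.2157]
tool_rot: [0.001, 0.075, 0.997, -0.0]
contact_force: [-0.3, -0.4, -0.3]
grip_width: 0.0233
gripper_force: 39.3
```

>>> step_arm(rows=[[0.85,1,-0.2,0,0],[0.85,1,-0.2,0,0],[0.85,1,-0.2,0,0],[0.85,1,0,0,0],[0.85,1,0,0,0]])

```text
time_s: 12.48
eef_pos: [0.4554, -0.2482, 0.2152]
tool_rot: [0.0, 0.076, 0.997, -0.0]
contact_force: [-0.4, -0.5, -0.8]
grip_width: 0.0234
gripper_force: 39.3
```

>>> step_arm(rows=[[0.85,1,0,0,0],[0.85,0,0,0,0],[0.85,0,0,0,0],[0.85,0,0,1,0],[0.85,0,0,1,0]])

```text
time_s: 12.9
eef_pos: [0.4387, -0.2464, 0.176]
tool_rot: [0.002, 0.075, 0.997, -0.001]
contact_force: [0.4, 0.2, -0.9]
grip_width: 0.0233
gripper_force: 39.3
```

>>> step_arm(rows=[[0.85,0,0,1,0],[0.85,0,0,1,0],[0.85,0,0,1,0],[0.85,0,0,1,0],[0.85,0,0,0.4,0]])

```text
time_s: 13.32
eef_pos: [0.4367, -0.2448, 0.0847]
tool_rot: [-0.001, 0.075, 0.997, 0.001]
contact_force: [-0.3, 0.4, -0.2]
grip_width: 0.0236
gripper_force: 39.3
```

>>> step_arm(rows=[[0.85,0,0,0.3,0],[0.85,0,0,0,0],[0.62,0,0,0,0],[0.62,0,0,0,0],[0.62,0,0,0,0]])

```text
time_s: 13.73
eef_pos: [0.4373, -0.2456, 0.0818]
tool_rot: [0.001, 0.075, 0.997, -0.001]
contact_force: [0.4, -0.1, -0.1]
grip_width: 0.0323
gripper_force: 0.0
```

>>> step_arm(rows=[[0.62,0,0,-0.4,0],[0.62,0,0,-1,0],[0.62,0,0,-1,0],[1,0,0,-1,0],[1,0,0,-1,0]])

```text
time_s: 14.15
eef_pos: [0.4366, -0.2452, 0.1708]
tool_rot: [0.0, 0.075, 0.997, -0.0]
contact_force: [-0.1, -0.4, 0.3]
grip_width: 0.0086
gripper_force: 0.0
```

>>> step_arm(rows=[[1,0,0,-1,0],[1,0,0,-1,0],[1,-1,0,-0.5,0],[1,-1,0,0,0],[1,-1,0,0,0]])

```text
time_s: 14.57
eef_pos: [0.4971, -0.2547, 0.2215]
tool_rot: [0.002, 0.076, 0.997, -0.001]
contact_force: [0.1, 0.8, 0.3]
grip_width: -0.0001
gripper_force: 0.0
```

>>> step_arm(rows=[[1,-1,0.4,0,0],[1,-1,0.4,0,0],[1,-1,0.4,0,0],[1,-1,0.4,0,0],[1,0,0.4,0,0]])

```text
time_s: 14.98
eef_pos: [0.5842, -0.2269, 0.2201]
tool_rot: [0.002, 0.075, 0.997, -0.001]
contact_force: [0.2, -0.0, 0.6]
grip_width: -0.0003
gripper_force: 0.0
```

Run:
```python
from h import *
q,P,t,ok=near('n4')
n=ok
for a in((.447,-.205,.13,.027,.033),(.47,-.205,.13,.05,.13),(.437,-.246,.025,.0105,.022),(.449,-.163,.035,.0105,.022)):
  try: obj(P,n,*a)
  except Exception as e: print('none')
```

```text
finger 1 y [0.0001 0.0122] ztip 0.0677
finger -1 y [0.0001 0.0152] ztip 0.0672
tcp [ 0.5825 -0.225   0.2197] head 171.47 15.0333 w 0.0
1400 z95 0.0323 [ 447.7 -204.3] [191.6  77.6] 81.6
7275 z95 0.1103 [ 495.1 -211.1] [193.3  22.5] 82.4
659 z95 0.0163 [ 438.1 -245.2] [25.3 15.5] 78.5
1917 z95 0.0169 [ 436.9 -161.5] [51.9 44.5] 81.7
```

View pics/n4.png

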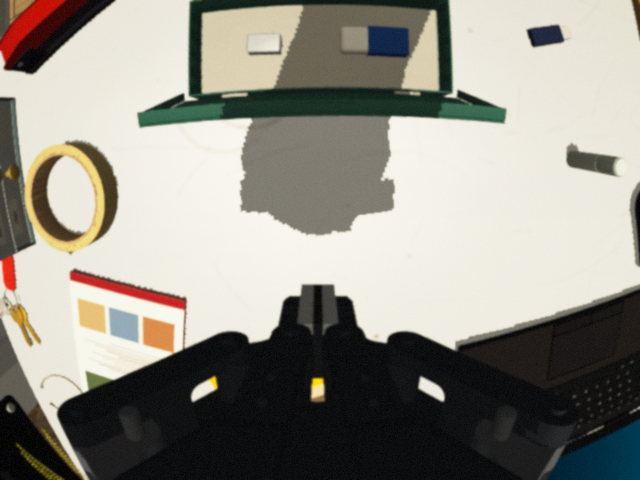

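Both pieces lie in the tin, sharpener (264,43) and eraser (375,40), and the tips are shut behind the lid. Now I'll push the lid over.

>>> step_arm(rows=[[1,0,0,1,0],[1,0,0,1,0],[1,0.5,0,1,0],[1,0.8,0,0,0],[1,0.8,0,0,0]])

```text
time_s: 15.45
eef_pos: [0.5372, -0.2196, 0.1578]
tool_rot: [-0.002, 0.075, 0.997, 0.001]
contact_force: [-0.7, 0.7, 0.6]
grip_width: 0.0002
gripper_force: 0.0
```

>>> step_arm(rows=[[1,0.6,0,0,0],[1,0.6,0,0,0],[1,0.6,0,0,0],[1,0.6,0,0,0],[1,0.6,0,0,0]])

```text
time_s: 15.87
eef_pos: [0.4795, -0.2115, 0.16]
tool_rot: [0.001, 0.076, 0.997, -0.0]
contact_force: [2.7, -0.4, -0.7]
grip_width: 0.0002
gripper_force: 1.0
```

>>> step_arm(rows=[[1,0.6,0,0,0],[1,0.6,0,0,0],[1,0.6,0,0,0],[1,0,0,0,0],[1,0,0,0,0]])

```text
time_s: 16.28
eef_pos: [0.4438, -0.2059, 0.1596]
tool_rot: [0.0, 0.076, 0.997, -0.0]
contact_force: [-0.4, -0.2, 0.2]
grip_width: -0.0003
gripper_force: 0.0
```

Run:
```python
from h import *
im,d,P=cloud('scene'); side,_,_=cloud('side')
A=cv2.resize(im[220:370,270:450],(540,450));B=cv2.resize(side[150:260,280:400],(260,240))
B=np.vstack([B,np.zeros((210,260,3),np.uint8)])
cv2.imwrite('pics/lid1.png',np.hstack([A,B])[...,::-1])
```

```text
(no output)
```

View pics/lid1.png

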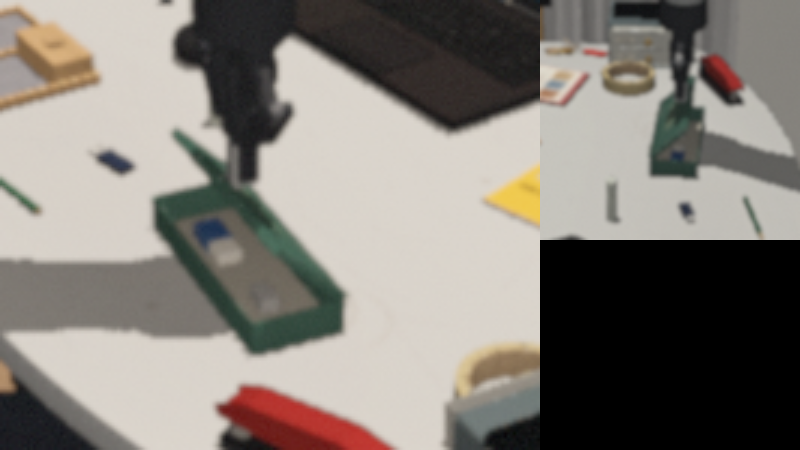

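The lid is past upright and leaning on the tips. I'll follow it down on the arc, then press.

>>> step_arm(rows=[[1,0.3,0,0.5,0],[1,0.3,0,0.5,0],[1,0.2,0,0.5,0],[1,0.1,0,0.5,0],[1,0,0,0.3,0]])

```text
time_s: 16.8
eef_pos: [0.4266, -0.2032, 0.1121]
tool_rot: [-0.0, 0.075, 0.997, 0.0]
contact_force: [-0.2, 0.1, 0.6]
grip_width: 0.0002
gripper_force: 0.4
```

>>> step_arm(rows=[[1,0,0,0.2,0],[1,0,0,0.1,0],[1,0,0,0,0],[1,0,0,0,0],[1,0,0,0,0]])

```text
time_s: 17.22
eef_pos: [0.4273, -0.2034, 0.1072]
tool_rot: [0.0, 0.075, 0.997, -0.0]
contact_force: [0.6, -0.8, 0.3]
grip_width: -0.0
gripper_force: 0.0
```

>>> step_arm(rows=[[1,0,0,0.1,0],[1,0,0,0.1,0],[1,0,0,0,0],[1,0,0,0,0],[1,0,0,0,0]])

```text
time_s: 17.63
eef_pos: [0.4274, -0.2035, 0.1047]
tool_rot: [0.001, 0.075, 0.997, -0.001]
contact_force: [-3.2, 2.8, 18.9]
grip_width: -0.0
gripper_force: 9.7
```

>>> step_arm(rows=[[1,0,0,0.07,0],[1,0,0,0.05,0],[1,0,0,0,0],[1,0,0,0,0],[1,0,0,0,0]])

```text
time_s: 18.05
eef_pos: [0.4274, -0.2036, 0.1043]
tool_rot: [0.001, 0.075, 0.997, -0.001]
contact_force: [-10.2, 6.7, 43.7]
grip_width: 0.0
gripper_force: 21.7
```

>>> step_arm(rows=[[1,0,0,-0.5,0],[1,0,0,-1,0],[1,0,0,-1,0],[0.5,0,0,-1,0],[0.5,0,0,-1,0]])

```text
time_s: 18.47
eef_pos: [0.4268, -0.2031, 0.1915]
tool_rot: [0.0, 0.075, 0.997, -0.0]
contact_force: [0.3, -0.1, -0.5]
grip_width: 0.0233
gripper_force: 0.0
```

>>> step_arm(rows=[[0.5,0.1,1,-0.5,0],[0.5,0.1,1,0,0],[0.5,0.1,1,0,0],[0.5,0.1,1,0,0],[0.5,0.1,1,0,0]])

```text
time_s: 18.88
eef_pos: [0.432, -0.102, 0.2007]
tool_rot: [0.0, 0.076, 0.997, -0.0]
contact_force: [0.0, 0.6, 0.6]
grip_width: 0.0427
gripper_force: 0.0
```

>>> step_arm(rows=[[0.5,0.1,1,0,0],[0.5,0.1,1,0,0],[0.5,0.1,1,0,0],[0.5,0,1,0,0],[0.5,0,1,0,0]])

```text
time_s: 19.3
eef_pos: [0.441, -0.0021, 0.2006]
tool_rot: [0.0, 0.075, 0.997, -0.0]
contact_force: [0.5, -0.1, -0.3]
grip_width: 0.043
gripper_force: 0.0
```

>>> step_arm(rows=[[0.5,0,0,0,1],[0.5,0,0,0,1],[0.5,0,0,0,1],[0.5,0,0,0,1],[0.5,0,0,0,1]])

```text
time_s: 19.72
eef_pos: [0.4411, -0.003, 0.2005]
tool_rot: [0.0, 0.333, 0.943, 0.0]
contact_force: [0.2, 0.4, -0.6]
grip_width: 0.0428
gripper_force: 0.0
```

>>> step_arm(rows=[[0.5,0,0,0,1],[0.5,0,0,0,1],[0.5,0,0,0,1],[0.5,0,0,0,1],[0.5,0,0,0,1]])

```text
time_s: 20.13
eef_pos: [0.4411, -0.0031, 0.2005]
tool_rot: [0.0, 0.566, 0.824, 0.0]
contact_force: [0.7, 0.3, -0.4]
grip_width: 0.0429
gripper_force: 0.0
```

>>> step_arm(rows=[[0.5,0,0,0,1],[0.5,0,0,0,0.8],[0.5,0,0,0,0],[0.5,0,0,0,0],[0.5,0,0,0,0]])

```text
time_s: 20.55
eef_pos: [0.4411, -0.0031, 0.2005]
tool_rot: [0.0, 0.638, 0.77, 0.0]
contact_force: [-0.0, 0.5, 0.3]
grip_width: 0.0428
gripper_force: 0.0
```

Run:
```python
from h import *
q,P,t,ok=near('n5')
obj(P,ok,.442,.001,.035,.004,.015)
q2=np.load('n5.npz'); o=top(q,.47,.04,200,120,.0005,.008)
im,d,S=cloud('scene')
n=(d>0)&(abs(S[...,0]-.45)<.06)&(abs(S[...,1]+.205)<.12)&(S[...,2]>.015)
p=S[n&(im[...,1].astype(int)>im[...,0].astype(int)+8)]; print('lid z pct',np.percentile(p[:,2],[5,50,95,99]).round(4))
f=q['im'];A=cv2.resize(im[220:370,270:450],(360,300));cv2.imwrite('pics/n5.png',np.hstack([cv2.resize(f,(440,330)),np.vstack([A,np.zeros((30,360,3),np.uint8)])])[...,::-1])
```

```text
finger 1 y [0.0204 0.034 ] ztip 0.0686
finger -1 y [0.0217 0.0353] ztip 0.0685
tcp [ 0.4411 -0.0031  0.2005] head 100.64 20.6 w 0.0426
1366 z95 0.0093 [441.8   1.5] [16.5 47.6] 10.4
lid z pct [0.0203 0.0306 0.0334 0.0345]
```

View pics/n5.png

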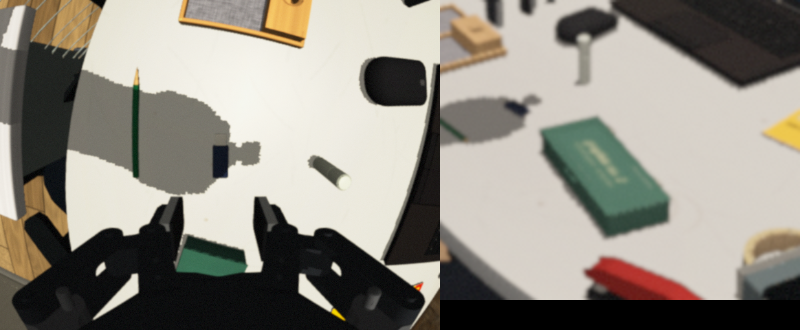

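Lid is shut (right crop), and the stick at (220,160) lies square between the fingers.

>>> step_arm(rows=[[0.5,0.22,0.08,1,0],[0.5,0,0,1,0],[0.5,0,0,1,0],[0.5,0,0,1,0],[0.5,0,0,1,0]])

```text
time_s: 21.07
eef_pos: [0.442, 0.0015, 0.0997]
tool_rot: [0.0, 0.639, 0.769, 0.0]
contact_force: [-1.0, 0.2, -0.2]
grip_width: 0.0427
gripper_force: 0.0
```

>>> step_arm(rows=[[0.5,0,0,0.8,0],[0.5,0,0,0.4,0],[0.5,0,0,0.05,0],[0.5,0,0,0,0],[0.5,0,0,0,0]])

```text
time_s: 21.48
eef_pos: [0.4424, 0.0014, 0.0762]
tool_rot: [0.0, 0.639, 0.769, 0.0]
contact_force: [0.7, -0.5, -0.5]
grip_width: 0.0429
gripper_force: 0.0
```

>>> step_arm(rows=[[0.92,0,0,0,0],[0.92,0,0,0,0],[0.92,0,0,0,0],[0.92,0,0,0,0],[0.92,0,0,0,0]])

```text
time_s: 21.9
eef_pos: [0.4426, 0.0014, 0.0765]
tool_rot: [0.001, 0.639, 0.769, 0.0]
contact_force: [-0.9, 0.1, 5.5]
grip_width: 0.0153
gripper_force: 39.0
```

>>> step_arm(rows=[[0.92,0,0,-1,0],[0.92,0,0,-1,0],[0.92,0,0,-1,0],[0.92,0,0,-1,0],[0.92,0,0,-1,0]])

```text
time_s: 22.32
eef_pos: [0.4418, 0.0015, 0.1769]
tool_rot: [0.0, 0.639, 0.769, 0.0]
contact_force: [1.2, 0.0, -0.4]
grip_width: 0.0152
gripper_force: 39.3
```

>>> step_arm(rows=[[0.92,1,0.1,0,0],[0.92,1,0.1,0,0],[0.92,1,0.1,0,0],[0.92,1,0.1,0,0],[0.92,1,0.1,0,0]])

```text
time_s: 22.73
eef_pos: [0.4333, 0.1025, 0.1761]
tool_rot: [0.0, 0.639, 0.769, 0.0]
contact_force: [0.8, -0.0, 0.4]
grip_width: 0.0151
gripper_force: 39.3
```

>>> step_arm(rows=[[0.92,1,0,0,0],[0.92,1,0,0,0],[0.92,1,0,0,0],[0.92,1,0,0,0],[0.92,0,0,0,0.9]])

```text
time_s: 23.15
eef_pos: [0.4182, 0.1829, 0.1761]
tool_rot: [-0.0, 0.674, 0.739, 0.001]
contact_force: [-0.3, -0.7, -0.5]
grip_width: 0.0154
gripper_force: 39.3
```

>>> step_arm(rows=[[0.92,0,0,0,0.9],[0.92,0,0,1,0],[0.92,0,0,1,0],[0.92,0,0,0,0],[0.92,0,0,0,0]])

```text
time_s: 23.57
eef_pos: [0.4179, 0.1801, 0.1353]
tool_rot: [-0.001, 0.709, 0.706, -0.001]
contact_force: [-0.5, 0.2, 0.1]
grip_width: 0.0154
gripper_force: 39.3
```

Run:
```python
from h import *
q,P,t,ok=near('n6')
obj(P,ok,.479,.1797,.07,.027,.034)
```

```text
finger 1 y [0.0004 0.0234] ztip 0.0704
finger -1 y [0.     0.0254] ztip 0.0703
tcp [0.4187 0.1803 0.136 ] head 89.75 23.6167 w 0.015
9557 z95 0.0314 [479.6 180.3] [82.5 42. ] 89.2
```

View pics/n6.png

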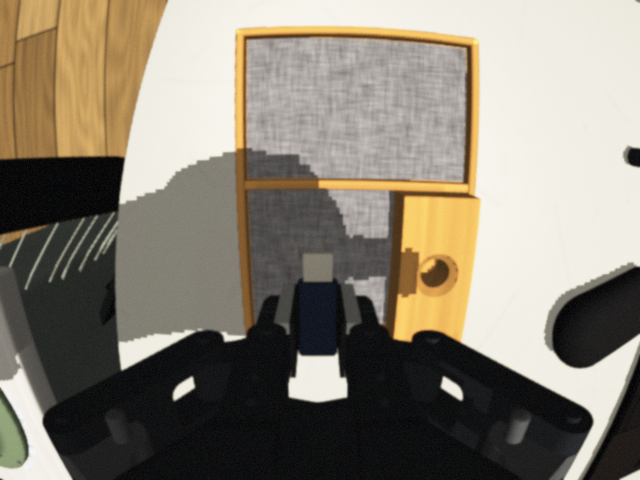

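The stick is held straight over the square bay, with the bore visible at (438,275). Lowering and letting go with a small opening.

>>> step_arm(rows=[[0.92,0,0,1,0],[0.92,0,0,1,0],[0.92,0,0,0.5,0],[0.92,0,0,0.2,0],[0.92,0,0,0,0]])

```text
time_s: 24.03
eef_pos: [0.4189, 0.1803, 0.0817]
tool_rot: [-0.0, 0.709, 0.706, -0.0]
contact_force: [-0.1, 0.5, 0.2]
grip_width: 0.0154
gripper_force: 39.3
```

>>> step_arm(rows=[[0.92,0,0,0,0],[0.7,0,0,0,0],[0.7,0,0,0,0],[0.7,0,0,0,0],[0.7,0,0,-0.3,0]])

```text
time_s: 24.45
eef_pos: [0.4183, 0.1802, 0.0874]
tool_rot: [-0.0, 0.709, 0.706, -0.0]
contact_force: [-0.5, 0.2, 0.3]
grip_width: 0.0256
gripper_force: 0.0
```

>>> step_arm(rows=[[0.7,0,0,-1,0],[0.7,0,0,-1,0],[0.7,0,0,-1,0],[0.4,0,0,-1,0],[0.2,0,0,-1,0]])

```text
time_s: 24.87
eef_pos: [0.4185, 0.1803, 0.1891]
tool_rot: [0.0, 0.709, 0.706, 0.0]
contact_force: [-0.2, 0.7, 0.1]
grip_width: 0.049
gripper_force: 0.0
```

>>> step_arm(rows=[[0.2,0,0,0,-1],[0.2,0,0,0,-1],[0.2,0,0,0,-1],[0.2,0,0,0,-1],[0.2,0,0,0,-1]])

```text
time_s: 25.28
eef_pos: [0.4187, 0.1803, 0.1882]
tool_rot: [0.0, 0.5, 0.866, 0.0]
contact_force: [-0.2, -0.2, 0.3]
grip_width: 0.068
gripper_force: 0.0
```

>>> step_arm(rows=[[0,0,0,0,-1],[0,0,0,0,-1],[0,0,0,0,-1],[0,0,0,0,-1],[0,0,0,0,-1]])

```text
time_s: 25.7
eef_pos: [0.4186, 0.1803, 0.1881]
tool_rot: [0.0, 0.258, 0.966, 0.0]
contact_force: [-0.2, -0.9, -0.5]
grip_width: 0.0852
gripper_force: 0.0
```

Run:
```python
from h import *
q,P,t,ok=near('n7',view=False)
im=q['im'].astype(int); m=ok&(im[...,2]>im[...,0]+15)
try: obj(P,m,.419,.18,.05,.006,.03)
except Exception as e: print(e)
obj(P,ok,.419,.18,.045,.009,.03)
```

```text
finger 1 y [0.042  0.0559] ztip 0.0584
finger -1 y [0.0424 0.0561] ztip 0.0584
tcp [0.4187 0.1803 0.1881] head 150.23 25.75 w 0.0856
376 z95 0.0136 [418.4 174.5] [33. 15.] 88.8
2837 z95 0.0273 [419.8 180.1] [85.3 83.4] 42.5
```

>>> step_arm(rows=[[0,0,0,0,-1],[0,0,0,0,-1],[0,0,0,0,-1],[0,0,0,0,-1],[0,0,0,0,-1]])

```text
time_s: 26.17
eef_pos: [0.4187, 0.1803, 0.188]
tool_rot: [0.0, 0.001, 1.0, 0.0]
contact_force: [-0.6, -0.3, 1.0]
grip_width: 0.0853
gripper_force: 0.0
```

>>> step_arm(rows=[[0,0,0,0,-1],[0,0,0,0,-1],[0,0,0,0,-0.8],[0,-0.95,-0.53,0,0],[0,-0.95,-0.53,0,0]])

```text
time_s: 26.58
eef_pos: [0.4607, 0.1709, 0.188]
tool_rot: [-0.0, -0.144, 0.99, 0.0]
contact_force: [0.7, -1.1, -0.2]
grip_width: 0.0852
gripper_force: 0.0
```

>>> step_arm(rows=[[0,-0.95,-0.53,0,0],[0,-0.95,-0.53,0,0],[0,-0.95,-0.53,0,0],[0,-0.95,-0.53,0,0],[0,-0.95,-0.53,0,0]])

```text
time_s: 27.0
eef_pos: [0.5682, 0.1468, 0.1879]
tool_rot: [0.0, -0.143, 0.99, 0.0]
contact_force: [0.9, 0.3, -0.2]
grip_width: 0.0855
gripper_force: 0.0
```

>>> step_arm(rows=[[0,-0.95,-0.53,0,0],[0,-0.95,-0.53,0,0],[0,-0.95,-0.53,0,0],[0,0,0,0,0],[0,0,0,0,0]])

```text
time_s: 27.42
eef_pos: [0.6315, 0.1324, 0.1874]
tool_rot: [-0.0, -0.143, 0.99, 0.0]
contact_force: [-0.4, 0.2, -1.2]
grip_width: 0.0852
gripper_force: 0.0
```

Run:
```python
from h import *
q,P,t,ok=near('n8',view=False)
dk=ok&(t[...,2]>.08)
p=obj(P,dk,.632,.133,.07,.005,.05)
for z in(.008,.012,.016,.02,.024,.028,.032):
    k=p[abs(p[:,2]-z)<.002]
    if len(k)>20:
        T=tool(); l=(k-T[:3,3])@T[:3,:3]; print(z,len(k),'toolx',l[:,0].min().round(4),l[:,0].max().round(4),'tooly',l[:,1].min().round(4),l[:,1].max().round(4))
```

```text
finger 1 y [0.042  0.0557] ztip 0.0582
finger -1 y [0.0425 0.0562] ztip 0.0582
tcp [0.6305 0.1327 0.1873] head -163.53 27.4667 w 0.0855
11026 z95 0.0346 [632.1 133.5] [99.5 58.3] 16.8
0.016 93 toolx -0.0512 0.0477 tooly -0.029 0.0293
0.02 541 toolx -0.0494 0.0478 tooly -0.029 0.0293
0.024 1494 toolx -0.0468 0.0469 tooly -0.0285 0.029
0.028 3030 toolx -0.0417 0.0446 tooly -0.0274 0.0271
0.032 4621 toolx -0.0332 0.0395 tooly -0.0242 0.0243
```

>>> step_arm(rows=[[0,0,0,1,0],[0,0,0,1,0],[0,0,0,1,0],[0,0,0,1,0],[0,0,0,0.9,0]])

```text
time_s: 27.88
eef_pos: [0.6294, 0.1333, 0.0887]
tool_rot: [-0.001, -0.144, 0.99, 0.0]
contact_force: [-0.0, -0.8, -0.0]
grip_width: 0.0857
gripper_force: 0.0
```

>>> step_arm(rows=[[0,0,0,0.45,0],[0,0,0,0,0],[0.5,0,0,0,0],[0.5,0,0,0,0],[0.5,0,0,0,0]])

```text
time_s: 28.3
eef_pos: [0.6319, 0.1331, 0.0826]
tool_rot: [0.001, -0.144, 0.99, -0.0]
contact_force: [0.5, 0.5, 1.3]
grip_width: 0.0557
gripper_force: 42.0
```

>>> step_arm(rows=[[0.5,0,0,0,0],[0.5,0,0,-0.5,0],[0.5,0,0,-0.8,0],[0.5,0,0,-0.8,0],[0.5,0,0,-0.8,0]])

```text
time_s: 28.72
eef_pos: [0.6312, 0.1328, 0.14]
tool_rot: [0.0, -0.144, 0.99, -0.0]
contact_force: [0.6, -0.0, -1.2]
grip_width: 0.0553
gripper_force: 42.7
```

Run:
```python
from h import *
q,P,t,ok=near('n9',view=False)
T=tool()
m=ok&(abs(t[...,1])<.028)&(abs(t[...,0])<.06)&(t[...,2]<.1)&(t[...,2]>.02)
k=t[m];print('mouse in tool',len(k),np.percentile(k,[1,50,99],axis=0).round(4))
print(arm.sense()['q'].round(2))
```

```text
finger 1 y [0.0002 0.0414] ztip 0.0631
finger -1 y [0.0002 0.04  ] ztip 0.0633
tcp [0.633  0.133  0.1436] head -163.45 28.7667 w 0.0557
mouse in tool 28514 [[-0.0342 -0.0273  0.0377]
 [ 0.0157 -0.0005  0.0549]
 [ 0.0508  0.0269  0.0675]]
[ 0.09  0.63 -0.13  0.8  -0.   -0.2 ]
```

>>> step_arm(rows=[[0.5,0.3,0,-0.5,0.9],[0.5,0.3,0,-0.5,0.9],[0.5,0.2,0,-0.5,0.95],[0.5,1,0.6,0,0],[0.5,1,0.7,0,0]])

```text
time_s: 29.18
eef_pos: [0.5763, 0.155, 0.1697]
tool_rot: [0.002, 0.001, 1.0, 0.0]
contact_force: [-0.8, 0.2, -0.8]
grip_width: 0.0557
gripper_force: 42.7
```

>>> step_arm(rows=[[0.5,1,0.7,0,0],[0.5,1,0.7,0,0],[0.5,1,0.7,0,0],[0.5,1,0.7,0,0],[0.5,1,0.7,0,0]])

```text
time_s: 29.6
eef_pos: [0.4745, 0.226, 0.1689]
tool_rot: [0.0, -0.0, 1.0, 0.0]
contact_force: [0.2, 0.7, -1.7]
grip_width: 0.0555
gripper_force: 42.7
```

>>> step_arm(rows=[[0.5,0.8,0.7,0,0],[0.5,0.7,0.6,0,0],[0.5,0.3,0.4,0,0],[0.5,0,0,0,0],[0.5,0,0,0,0]])

```text
time_s: 30.02
eef_pos: [0.4399, 0.2596, 0.1688]
tool_rot: [0.001, -0.001, 1.0, -0.0]
contact_force: [0.6, 0.1, -1.7]
grip_width: 0.0559
gripper_force: 42.7
```

Run:
```python
from h import *
q,P,t,ok=near('n10',view=False)
m=ok&(P[...,2]<.04)
obj(P,m,.479,.1797,.07,.027,.034)
r=P[ok&(P[...,2]>.009)&(P[...,2]<.0145)&(abs(P[...,0]-.44)<.1)&(abs(P[...,1]-.22)<.11)]
print('rim',len(r),r.min(0).round(4),r.max(0).round(4))
k=t[ok&(abs(t[...,1])<.028)&(abs(t[...,0])<.06)&(t[...,2]<.1)&(t[...,2]>.02)];print(np.percentile(k,[1,50,99],axis=0).round(4))
```

```text
finger 1 y [0.0004 0.041 ] ztip 0.0595
finger -1 y [0.0004 0.0401] ztip 0.0594
tcp [0.4403 0.2593 0.1688] head -179.96 30.0667 w 0.0557
3468 z95 0.0314 [479.3 176.3] [77.7 42.1] 89.6
rim 6243 [0.3727 0.1334 0.009 ] [0.488  0.3101 0.0145]
[[-0.036  -0.0275  0.0351]
 [ 0.0141 -0.0007  0.0514]
 [ 0.0491  0.027   0.0641]]
```

>>> step_arm(rows=[[0.5,0,0.35,0.5,0],[0.5,0,0,1,0],[0.5,0,0,1,0],[0.5,0,0,0.8,0],[0.5,0,0,0.4,0]])

```text
time_s: 30.48
eef_pos: [0.4389, 0.2656, 0.0919]
tool_rot: [-0.001, 0.0, 1.0, -0.001]
contact_force: [-1.1, -0.3, -1.6]
grip_width: 0.0553
gripper_force: 42.7
```

>>> step_arm(rows=[[0.5,0,0,0.25,0],[0.5,0,0,0.1,0],[0.5,0,0,0,0],[0.5,0,0,0,0],[0.5,0,0,0,0]])

```text
time_s: 30.9
eef_pos: [0.44, 0.2667, 0.0883]
tool_rot: [0.001, -0.0, 1.0, 0.0]
contact_force: [-0.5, -1.1, -0.4]
grip_width: 0.0555
gripper_force: 42.7
```

>>> step_arm(rows=[[0.5,0,0,0.06,0],[0.2,0,0,0,0],[0.2,0,0,0,0],[0.2,0,0,0,0],[0.2,0,0,0,0]])

```text
time_s: 31.32
eef_pos: [0.4394, 0.2665, 0.0865]
tool_rot: [0.0, -0.0, 1.0, 0.0]
contact_force: [0.0, 0.2, 0.0]
grip_width: 0.0683
gripper_force: 0.0
```

>>> step_arm(rows=[[0.15,0,0,-0.5,0],[0.2,0,0,-1,0],[0.2,0,0,-1,0],[0.2,0,0,-1,0],[0.2,0,0,-1,0]])

```text
time_s: 31.73
eef_pos: [0.4392, 0.2664, 0.1779]
tool_rot: [0.0, -0.0, 1.0, 0.0]
contact_force: [-0.1, -0.3, 0.1]
grip_width: 0.0688
gripper_force: 0.0
```

>>> step_arm(rows=[[0.4,0,0,-1,0],[0.4,-1,0,0,0],[0.4,-1,0,0,0],[0.4,-1,0,0,0],[0.4,-1,0,0,0]])

```text
time_s: 32.15
eef_pos: [0.5202, 0.2665, 0.1975]
tool_rot: [0.001, -0.001, 1.0, 0.0]
contact_force: [0.3, 0.1, 0.5]
grip_width: 0.0514
gripper_force: 0.0
```

>>> step_arm(rows=[[0.4,-1,0,0,0],[0.4,-1,0,0,0],[0.4,-1,0,0,0],[0.4,-1,0,0,0],[0.4,-1,-0.3,0,0]])

```text
time_s: 32.57
eef_pos: [0.62, 0.2613, 0.1971]
tool_rot: [0.0, -0.001, 1.0, 0.0]
contact_force: [-0.1, 0.5, 0.5]
grip_width: 0.0514
gripper_force: 0.0
```

>>> step_arm(rows=[[0.4,-0.9,-0.3,0,0],[0.4,0,0,0,0],[0.4,0,0,0,0],[0.4,0,0,0,0],[0.4,0,0,0,0]])

```text
time_s: 32.98
eef_pos: [0.6363, 0.2549, 0.1965]
tool_rot: [-0.0, -0.001, 1.0, -0.0]
contact_force: [0.5, 0.2, -0.5]
grip_width: 0.0512
gripper_force: 0.0
```

Run:
```python
from h import *
q,P,t,ok=near('n11',view=False)
dk=ok&(t[...,2]>.085)
obj(P,dk,.645,.252,.03,.044,.056); obj(P,dk,.645,.252,.03,.01,.056)
obj(P,ok,.439,.266,.07,.018,.05)
p=obj(P,ok,.479,.179,.06,.027,.034)
print('mouse top z',np.percentile(P[ok&(np.hypot(P[...,0]-.439,P[...,1]-.266)<.02)][:,2],[5,95]))
```

```text
finger 1 y [0.0253 0.039 ] ztip 0.0679
finger -1 y [0.0252 0.0389] ztip 0.0679
tcp [0.6363 0.255  0.1965] head -179.9 33.0333 w 0.0511
418 z95 0.0511 [644.5 252.6] [14.2 13.5] 30.9
682 z95 0.0509 [644.4 252.7] [14.3 13.6] 28.1
2606 z95 0.0312 [479.9 250.7] [23.1 91. ] 2.3
4686 z95 0.0316 [482.2 179.7] [84.  37.2] 89.0Traceback (most recent call last):
  File "<stdin>", line 7, in <module>
    return _quantile_unchecked(
        a, q, axis, out, overwrite_input, method, keepdims, weights)
    return _ureduce(a,
                    func=_quantile_ureduce_func,
    ...<5 lines>...
                    overwrite_input=overwrite_input,
                    method=method)
    r = func(a, **kwargs)
    result = _quantile(arr,
                       quantiles=q,
    ...<2 lines>...
                       out=out,
                       weights=wgt)
    slices_having_nans = np.isnan(arr[-1, ...])
                                  ~~~^^^^^^^^^
IndexError: index -1 is out of bounds for axis 0 with size 0
```

>>> step_arm(rows=[[0.4,-0.41,-0.12,0,0],[0.4,0,0,1,0],[0.4,0,0,1,0],[0.4,0,0,1,0],[0.4,0,0,1,0]], force=50)

```text
time_s: 33.45
eef_pos: [0.6458, 0.2523, 0.1159]
tool_rot: [0.0, -0.001, 1.0, 0.0]
contact_force: [0.4, 0.1, -0.7]
grip_width: 0.0513
gripper_force: 0.0
```

>>> step_arm(rows=[[0.4,0,0,0.5,0],[0.4,0,0,0.2,0],[0.4,0,0,0,0],[0.92,0,0,0,0],[0.92,0,0,0,0]])

```text
time_s: 33.87
eef_pos: [0.6465, 0.2525, 0.1038]
tool_rot: [0.001, -0.0, 1.0, 0.0]
contact_force: [1.2, -0.1, -0.6]
grip_width: 0.0281
gripper_force: 0.0
```

>>> step_arm(rows=[[0.92,0,0,0,0],[0.92,0,0,0,0],[0.92,0,0,0,0],[0.92,0,0,-0.5,0],[0.92,0,0,-1,0]])

```text
time_s: 34.28
eef_pos: [0.6436, 0.2517, 0.1303]
tool_rot: [-0.003, -0.0, 1.0, -0.001]
contact_force: [-0.1, 0.8, 0.0]
grip_width: 0.0118
gripper_force: 48.7
```

>>> step_arm(rows=[[0.92,0,0,-1,0],[0.92,0,0,-1,0],[0.92,0,0,-1,0],[0.92,0,0,-1,0],[0.92,0,0,0,0]])

```text
time_s: 34.7
eef_pos: [0.6475, 0.2528, 0.2177]
tool_rot: [0.004, -0.0, 1.0, 0.001]
contact_force: [0.8, 1.0, 0.5]
grip_width: 0.0118
gripper_force: 48.7
```

Run:
```python
from h import *
q,P,t,ok=near('n12',view=False)
m=ok&(abs(t[...,1])<.009)&(abs(t[...,0])<.015)&(t[...,2]>.076)&(t[...,2]<.12);k=t[m]
print(len(k))
for z in np.arange(.078,.115,.006):
    b=k[abs(k[:,2]-z)<.003]
    if len(b)>5: print(z.round(3),len(b),b[:,0].min().round(4),b[:,0].max().round(4),b[:,1].min().round(4),b[:,1].max().round(4))
```

```text
finger 1 y [0.0002 0.0197] ztip 0.0828
finger -1 y [0.0002 0.0189] ztip 0.0823
tcp [0.6468 0.2526 0.2155] head -179.94 34.75 w 0.012
520
0.078 123 0.0042 0.0084 -0.0055 0.0065
0.084 134 0.0037 0.0084 -0.0057 0.0067
0.09 118 0.0015 0.0085 -0.0064 0.0073
0.096 118 0.0027 0.0084 -0.0061 0.0071
0.102 27 0.0022 0.008 -0.0062 0.0062
```

>>> step_arm(rows=[[0.92,0.9,-0.4,0,0],[0.92,0.9,-0.4,0,0],[0.92,0.9,-0.4,0,0],[0.92,0.9,-0.4,0,0],[0.92,0.9,-0.4,0,0]])

```text
time_s: 35.17
eef_pos: [0.5537, 0.2115, 0.2109]
tool_rot: [-0.001, -0.0, 1.0, -0.0]
contact_force: [0.4, 0.0, -0.2]
grip_width: 0.0118
gripper_force: 48.8
```

>>> step_arm(rows=[[0.92,0.9,-0.4,0,0],[0.92,0.9,-0.4,0,0],[0.92,0.9,-0.4,0,0],[0.92,0.6,-0.3,0,0],[0.92,0.48,-0.15,0,0]])

```text
time_s: 35.58
eef_pos: [0.4777, 0.1782, 0.2112]
tool_rot: [-0.001, -0.0, 1.0, -0.0]
contact_force: [0.4, 0.7, -0.5]
grip_width: 0.012
gripper_force: 48.8
```

>>> step_arm(rows=[[0.92,0,0,0.7,0],[0.92,0,0,0.7,0],[0.92,0,0,0.6,0],[0.92,0,0,0,0],[0.92,0,0,0,0]])

```text
time_s: 36.0
eef_pos: [0.4789, 0.1788, 0.1712]
tool_rot: [-0.001, -0.0, 1.0, -0.0]
contact_force: [0.4, 0.4, -0.5]
grip_width: 0.0121
gripper_force: 48.8
```

Run:
```python
from h import *
q,P,t,ok=near('n13')
lo=ok&(t[...,2]>.08)
p=P[lo&(P[...,2]>.028)&(P[...,2]<.034)&(abs(P[...,0]-.479)<.05)&(abs(P[...,1]-.18)<.06)]
p=p[np.hypot(p[:,0]-tool()[0,3],p[:,1]-tool()[1,3])>.012]
print('block x',np.percentile(p[:,0],[.5,99.5]).round(4),'y',np.percentile(p[:,1],[.5,99.5]).round(4))
r=P[ok&(P[...,2]>.009)&(P[...,2]<.0145)&(abs(P[...,0]-.42)<.1)&(abs(P[...,1]-.22)<.11)]
print('rim',np.percentile(r,.2,axis=0).round(4),np.percentile(r,99.8,axis=0).round(4))
k=t[ok&(abs(t[...,1])<.009)&(abs(t[...,0])<.015)&(t[...,2]>.076)&(P[...,2]>.036)]
print('batt',k[:,0].max().round(4),np.percentile(k[:,1],[2,98]).round(4), 'lowest z',np.percentile(k[:,2],99).round(4))
M=obj(P,ok,.439,.266,.062,.018,.045)
```

```text
finger 1 y [0.0002 0.023 ] ztip 0.083
finger -1 y [0.0001 0.0233] ztip 0.083
tcp [0.4796 0.1789 0.172 ] head -179.95 36.05 w 0.0119
block x [0.4489 0.5   ] y [0.1387 0.2392]
rim [0.373  0.1336 0.009 ] [0.5053 0.3096 0.0144]
batt 0.0102 [-0.0061  0.0062] lowest z 0.1031
12923 z95 0.0387 [440.  251.1] [99.8 86.9] 0.1
```

View pics/n13.png

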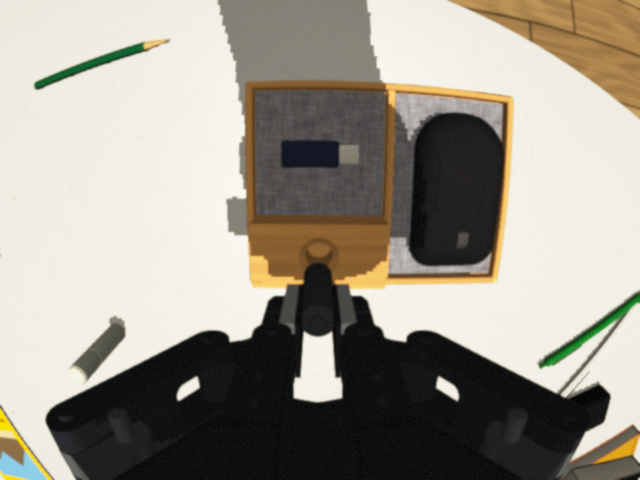

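The mouse (460,190) lies in its bay and the stick (318,154) in its own. The bore ring at (318,250) is just beyond the battery's foot. I'll compare bore and battery in this same frame.

Run:
```python
from h import *
q=np.load('n13.npz');P=wcloud(q);T=q['TC']@np.linalg.inv(np.array(arm.camera_info('wrist')['T_tool_cam']));t=(P-T[:3,3])@T[:3,:3]
print(T[:3,3].round(4))
for z in(.08,.086,.092,.098,.102):
    b=t[(abs(t[...,1])<.009)&(abs(t[...,0])<.015)&(abs(t[...,2]-z)<.003)]
    print(z,len(b),np.percentile(b[:,0],[50,98]).round(4),np.percentile(b[:,1],[1,99]).round(4))
# points below block top near the bore (hole interior) and colour-dark
h=P[(np.hypot(P[...,0]-.4797,P[...,1]-.18)<.014)&(P[...,2]<.028)&(P[...,2]>0)]
print('hole pts',len(h),h.min(0).round(4),h.max(0).round(4))
for u,v in((301,252),(336,252),(318,239),(318,266)):
    print(u,v,P[v,u].round(4))
```

```text
[0.4789 0.1788 0.1712]
0.08 145 [0.008 0.009] [-0.0057  0.0062]
0.086 129 [0.008  0.0089] [-0.0059  0.0064]
0.092 125 [0.008  0.0091] [-0.0065  0.0067]
0.098 110 [0.008  0.0091] [-0.0062  0.0068]
0.102 64 [0.008  0.0089] [-0.0064  0.0066]
hole pts 635 [0.4698 0.1702 0.0025] [0.4889 0.1897 0.028 ]
301 252 [0.4767 0.1692 0.0295]
336 252 [0.4771 0.1902 0.0283]
318 239 [0.4687 0.1793 0.0295]
318 266 [0.4697 0.1792 0.0743]
```

>>> step_arm(rows=[[0.92,-0.11,0.055,0.5,0],[0.92,0,0,0.6,0],[0.92,0,0,0.5,0],[0.92,0,0,0.2,0],[0.92,0,0,0,0]])

```text
time_s: 36.47
eef_pos: [0.4814, 0.18, 0.1351]
tool_rot: [-0.001, -0.0, 1.0, -0.0]
contact_force: [0.4, 0.9, -0.1]
grip_width: 0.0117
gripper_force: 48.8
```

>>> step_arm(rows=[[0.92,0,0,0.1,0],[0.92,0,0,0.1,0],[0.92,0,0,0.1,0],[0.92,0,0,0.1,0],[0.92,0,0,0,0]])

```text
time_s: 36.88
eef_pos: [0.4822, 0.1801, 0.1281]
tool_rot: [0.0, -0.0, 1.0, 0.0]
contact_force: [-0.3, -0.5, 0.2]
grip_width: 0.0122
gripper_force: 48.8
```

>>> step_arm(rows=[[0.92,0,0,0.1,0],[0.92,0,0,0.1,0],[0.92,0,0,0.1,0],[0.92,0,0,0,0],[0.92,0,0,0,0]])

```text
time_s: 37.3
eef_pos: [0.4821, 0.1801, 0.1221]
tool_rot: [-0.0, -0.0, 1.0, 0.0]
contact_force: [-0.4, -0.9, 0.1]
grip_width: 0.0124
gripper_force: 48.8
```

>>> step_arm(rows=[[0.92,0,0,0.1,0],[0.92,0,0,0.1,0],[0.92,0,0,0.1,0],[0.92,0,0,0,0],[0.92,0,0,0,0]])

```text
time_s: 37.72
eef_pos: [0.4821, 0.1801, 0.1161]
tool_rot: [-0.0, -0.0, 1.0, -0.0]
contact_force: [0.2, -0.2, -1.4]
grip_width: 0.0119
gripper_force: 48.8
```

>>> step_arm(rows=[[0.92,0,0,0.1,0],[0.92,0,0,0.1,0],[0.92,0,0,0.1,0],[0.92,0,0,0.06,0],[0.92,0,0,0,0]])

```text
time_s: 38.13
eef_pos: [0.482, 0.1801, 0.1087]
tool_rot: [-0.0, -0.0, 1.0, -0.0]
contact_force: [0.2, 0.5, -0.0]
grip_width: 0.0117
gripper_force: 48.8
```

>>> step_arm(rows=[[0.92,0,0,0,0],[0.92,0,0,0,0],[0.7,0,0,0,0],[0.7,0,0,0,0],[0.7,0,0,0,0]])

```text
time_s: 38.55
eef_pos: [0.4822, 0.1802, 0.1092]
tool_rot: [0.0, -0.0, 1.0, 0.0]
contact_force: [-0.8, -0.0, -0.3]
grip_width: 0.0256
gripper_force: 0.0
```

>>> step_arm(rows=[[0.7,0,0,-0.5,0],[0.7,0,0,-1,0],[0.7,0,0,-1,0],[0.7,0,0,-1,0],[0.7,0,0,-1,0]])

```text
time_s: 38.97
eef_pos: [0.4821, 0.1801, 0.2008]
tool_rot: [0.0, -0.0, 1.0, 0.0]
contact_force: [-0.2, 0.3, 1.1]
grip_width: 0.0257
gripper_force: 0.0
```

>>> step_arm(rows=[[0.7,-1,0,-0.5,0],[0.7,-1,0,-0.5,0],[0.7,-1,0,0,0],[0.7,0,0,0,0],[0.7,0,0,0,0]])

```text
time_s: 39.38
eef_pos: [0.5428, 0.1801, 0.2197]
tool_rot: [0.0, -0.0, 1.0, 0.0]
contact_force: [0.3, 0.5, 0.3]
grip_width: 0.0257
gripper_force: 0.0
```

Run:
```python
from h import *
q,P,t,ok=near('n14',view=False)
ok&=t[...,2]>.085
obj(P,ok,.4797,.18,.016,.036,.08)
print('mouse');obj(P,ok&(P[...,1]>.228),.439,.266,.062,.018,.045)
m=ok&(q['im'][...,2].astype(int)>q['im'][...,0].astype(int)+15)
print('stick');obj(P,m,.419,.18,.04,.006,.03)
im,d,S=cloud('scene'); n=(d>0)&(abs(S[...,0]-.45)<.06)&(abs(S[...,1]+.205)<.12)&(S[...,2]>.015)
p=S[n&(im[...,1].astype(int)>im[...,0].astype(int)+8)]; pt=p[p[:,2]>.027]
A=np.c_[pt[:,:2]-pt[:,:2].mean(0),np.ones(len(pt))];print('lid plane',np.linalg.lstsq(A,pt[:,2],rcond=None)[0].round(4))
obj(P,ok,.5555,.0135,.03,.06,.08) if ((np.hypot(P[...,0]-.5555,P[...,1]-.0135)<.02)&ok).any() else 0
```

```text
finger 1 y [0.0128 0.0264] ztip 0.0682
finger -1 y [0.0123 0.0261] ztip 0.0693
tcp [0.5417 0.1801 0.2192] head -179.96 39.4333 w 0.0253
370 z95 0.0551 [480.4 180.5] [12.8 13.3] 0.2
mouse
9139 z95 0.0386 [440.8 266.4] [98.4 58.1] 0.7
stick
323 z95 0.0136 [419.3 174.2] [32.5 14.3] 89.3
lid plane [ 0.0033 -0.0013  0.0308]
368 z95 0.0691 [555.1  14.2] [15.9 15.5] 9.8
```

All checks hold: the battery is home, the mouse and stick are in place, the lid is flat and the balm is unmoved.

```bash
python3 -c "
from rig import arm
print(arm.hand_in())"
```

```text
the job is handed in; nothing more can be done
None
```

Both kits are made up and the job is handed in at about 39 s on the robot's clock. The last measurements showed every item in place and the lid shut, and the balm had not moved; I didn't re-measure the tape, which the arm never went near, and the hand-in gave no verdict.

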